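# Change over the reagent cassettes in the latching dock

## Robot

A 6-joint arm with a two-finger parallel gripper is mounted at the origin on a cart in front of the work surface, level with it; the furniture and walls round the work are solid. World frame = base frame: x ahead of the robot, y to its left, z up, the work surface at z = 0. Lengths are in m, angles in rad, forces in N, time in s.
With the tool pointing down it reaches from about 0.225 to 0.875 m from the base axis. Payload 3.4 kg.
Tool frame: the origin (TCP) lies at the very end of the fingers, on their centre line; the grasp point (between the pads) lies 19 mm behind it; z points along the fingers, y is the direction in which the jaws open and shut (so a half turn about z gives the same grasp; the last joint's range is limited). The gripper opens to 85 mm and grips with 20 to 120 N. Pads are 22 mm wide; open, the fingers measure 114 mm over their backs; the gripper's body (76 mm by 85 mm) begins 54 mm behind the grasp point. The pads swing forward as they close: fully open they stand 13 mm farther back than shut.
Start: joints at [1.075, 0.276, 1.505, -0, 1.361, -0.121], TCP at [0.211, 0.535, 0.231] pointing down, gripper open.
Joint ranges: [-2.89, 2.89], [-0.75, 2.08], [0.22, 2.7], [-1.18, 4.32], [0.11, 2.71], [-2.7, 2.7]. Speed limits (rad/s): [2.57, 2.57, 3.14, 3.14, 3.14, 3.14].

## Interface

Orientations are given as a unit quaternion [w, x, y, z].
In Python, from rig import get_state, get_image, camera_model, sign_off gives the robot as it stands. The module is installed in compiled form; this text tells all that it offers.
- The arm moves only by the tool drive_tool, never from a script. Its argument "motion" is text: rows parted by semicolons, each of 7 numbers parted by spaces: the turn, a rotation vector about the tool's x, y, z in degrees, then the shift along the tool's x, y, z in m, then the opening in per cent of the stroke, from 0 (shut) to 100 (fully open). In form: wx wy wz tx ty tz hand; .... A call has 1 to 12 rows; each row shifts and turns the pose as measured when the row begins, along the tool's axes as they then stand; what a row does not reach is not made up. A row lasts 1/8 s, in which the tool goes at most 62.5 mm and 10.7 degrees, less where a joint would pass 70% of its speed; a pose out of reach is approached as far as the arm can. A call is refused whole if a number of a shift passes 0.0625 or a number of a turn 10.7, either way. A call with a gripper value outside its range is refused whole. The fingers move at their own pace and stop on an object; "newtons" is the grip in N (left out, the last holds). Time passes only in rows, so rows that do not move let the fingers close. It gives the time, the measured TCP pose, the force and the opening at its end, in the units of the state.
- get_state(): the state, without advancing time (a new reading comes with each control period).
- get_image(name): name is "scene" or "top"; returns (picture, depth): 420x560x3 uint8, red, green, blue; 420x560 float32, m along the optical axis (not along the pixel's ray), 0 where there is no reading.
- camera_model(name): a dict with "camera_matrix" (3x3 intrinsics, pixels), "D" ([k1, k2, p1, p2, k3] as OpenCV has them; the pictures are not rectified), "cam_to_world" (4x4, takes a point from camera to world coordinates). Camera axes: x right, y up, looking along -z (the intrinsics and any distortion apply to the point x, -y, -z); pixel columns grow to the right and rows downward; lengths in m; the calibration is good to about 2 mm. A picture is of the moment at which its call begins. camera_model takes no time and is no camera call.
- sign_off(): hands the job in, once; it reports no verdict.
The state is a dict: "clock": time; "qpos": joint angles; "qd": joint speeds; "effort": joint torques, N m; "position": TCP position; "ee_rot": TCP orientation; "contact_force": force on the tool from outside, world axes, zero at the start; "moment": the same for the moment, N m; "width": finger opening in m.
Only numpy, scipy, OpenCV 4.12 (cv2) and the standard library are available. Lean on these libraries where they do the work, as an engineer would, in place of code of your own. Each camera call takes 0.05 s, during which the arm holds its last target.

## Task

First empty the cassette dock: push down the blue release paddle of each occupied bay so that its hidden latch lets go and the orange-topped spent cassette pops up, never forcing a cassette out against its latch, and stand the spent cassettes upright side by side on the floor of the grey tray. Then pick the two green-topped fresh cassettes whose length fits the dock (the same as the spent ones) and load them in the left and the middle bay, each with its lip to the front over the paddle, pressing it fully home until the latch snaps over it. Leave the two wrong-size fresh cassettes on the worktop away from the dock, and do not disturb the timer, the carton or the counter.

Things in the scene. Friction and masses are not known exactly. Their poses are not given: they have to be found in the camera images.
- dock: fixed grey-white dock, 176 mm wide (y), 182 deep; origin under the middle bay's centre, x from paddles (front) to rear block, z up. Three equal bays 56 mm apart, open on top, inside 41 (y) x 86 mm, for 80 mm bodies, lip to the front; side walls 36 mm high, flared to 44; rear block 40, edges sloped
- bay_1 (a point): left (+y) bay: where the centre point of a latched cassette lies (53 mm up), axes as the dock's. A sprung ejector in the floor (5 N up, 7 N down) lifts an unlatched cassette 6 mm higher; a loaded one rests there and must be pushed down 7 to 8 mm, to the stop (about 15 N), until the latch snaps over its foot, then stays down when let go
- paddle_1 (a point): blue release paddle of the left (+y) bay, 36 mm wide, 32 long, sticking out in front from under the cassette's lip; point: middle of its top face, 92 mm in front of the bay's centre, 30 mm above the worktop at rest; moves with the paddle
- latch_1 (a joint): sprung latch of the left (+y) bay (rad): 0 at rest, 0.36 with the paddle fully down (18 mm, about 2 to 4 N). Its hidden hook holds the cassette's foot; above about 0.3 the cassette pops up 6 mm and the paddle can be let go. Springs back; leans at about 0.2 on a popped-up cassette, below 0.05 when hooked over a seated one
- bay_2 (a point): middle bay: where the centre point of a latched cassette lies (53 mm up), axes as the dock's. A sprung ejector in the floor (5 N up, 7 N down) lifts an unlatched cassette 6 mm higher; a loaded one rests there and must be pushed down 7 to 8 mm, to the stop (about 15 N), until the latch snaps over its foot, then stays down when let go
- paddle_2 (a point): blue release paddle of the middle bay, 36 mm wide, 32 long, sticking out in front from under the cassette's lip; point: middle of its top face, 92 mm in front of the bay's centre, 30 mm above the worktop at rest; moves with the paddle
- latch_2 (a joint): sprung latch of the middle bay (rad): 0 at rest, 0.36 with the paddle fully down (18 mm, about 2 to 4 N). Its hidden hook holds the cassette's foot; above about 0.3 the cassette pops up 6 mm and the paddle can be let go. Springs back; leans at about 0.2 on a popped-up cassette, below 0.05 when hooked over a seated one
- bay_3 (a point): right (-y) bay: where the centre point of a latched cassette lies (53 mm up), axes as the dock's. A sprung ejector in the floor (5 N up, 7 N down) lifts an unlatched cassette 6 mm higher; a loaded one rests there and must be pushed down 7 to 8 mm, to the stop (about 15 N), until the latch snaps over its foot, then stays down when let go
- paddle_3 (a point): blue release paddle of the right (-y) bay, 36 mm wide, 32 long, sticking out in front from under the cassette's lip; point: middle of its top face, 92 mm in front of the bay's centre, 30 mm above the worktop at rest; moves with the paddle
- latch_3 (a joint): sprung latch of the right (-y) bay (rad): 0 at rest, 0.36 with the paddle fully down (18 mm, about 2 to 4 N). Its hidden hook holds the cassette's foot; above about 0.3 the cassette pops up 6 mm and the paddle can be let go. Springs back; leans at about 0.2 on a popped-up cassette, below 0.05 when hooked over a seated one
- spent_1_centre (a point): spent cassette, white body 80 mm long (x) x 34, orange top, 74 mm high. Foot 0-14 mm up; front (-x) end notched 14-38 mm up for the latch; top slab 38-50 mm up, its lip 12 mm past the front end; handle fin 50 (x) x 12 mm, 50-74 mm up, centred: grasp it. Point: body middle, 37 mm up; x lip to plain end. 0.12 kg, heavy foot; starts latched in bay 1, if present
- spent_2_centre (a point): spent cassette, white body 80 mm long (x) x 34, orange top, 74 mm high. Foot 0-14 mm up; front (-x) end notched 14-38 mm up for the latch; top slab 38-50 mm up, its lip 12 mm past the front end; handle fin 50 (x) x 12 mm, 50-74 mm up, centred: grasp it. Point: body middle, 37 mm up; x lip to plain end. 0.12 kg, heavy foot; starts latched in bay 2, if present
- spent_3_centre (a point): spent cassette, white body 80 mm long (x) x 34, orange top, 74 mm high. Foot 0-14 mm up; front (-x) end notched 14-38 mm up for the latch; top slab 38-50 mm up, its lip 12 mm past the front end; handle fin 50 (x) x 12 mm, 50-74 mm up, centred: grasp it. Point: body middle, 37 mm up; x lip to plain end. 0.12 kg, heavy foot; starts latched in bay 3, if present
- fresh_a_centre (a point): fresh cassette, white body 64 mm long (x) x 34, green top, 74 mm high. Foot 0-14 mm up; front (-x) end notched 14-38 mm up for the latch; top slab 38-50 mm up, its lip 12 mm past the front end; handle fin 50 (x) x 12 mm, 50-74 mm up, centred: grasp it. Point: body middle, 37 mm up; x lip to plain end. 0.12 kg, heavy foot; upright on the worktop; too short for the bays
- fresh_b_centre (a point): fresh cassette, white body 80 mm long (x) x 34, green top, 74 mm high. Foot 0-14 mm up; front (-x) end notched 14-38 mm up for the latch; top slab 38-50 mm up, its lip 12 mm past the front end; handle fin 50 (x) x 12 mm, 50-74 mm up, centred: grasp it. Point: body middle, 37 mm up; x lip to plain end. 0.12 kg, heavy foot; upright on the worktop; fits the bays
- fresh_c_centre (a point): fresh cassette, white body 96 mm long (x) x 34, green top, 74 mm high. Foot 0-14 mm up; front (-x) end notched 14-38 mm up for the latch; top slab 38-50 mm up, its lip 12 mm past the front end; handle fin 50 (x) x 12 mm, 50-74 mm up, centred: grasp it. Point: body middle, 37 mm up; x lip to plain end. 0.12 kg, heavy foot; upright on the worktop; too long
- fresh_d_centre (a point): fresh cassette, white body 80 mm long (x) x 34, green top, 74 mm high. Foot 0-14 mm up; front (-x) end notched 14-38 mm up for the latch; top slab 38-50 mm up, its lip 12 mm past the front end; handle fin 50 (x) x 12 mm, 50-74 mm up, centred: grasp it. Point: body middle, 37 mm up; x lip to plain end. 0.12 kg, heavy foot; upright on the worktop; fits the bays
- tray: fixed grey open collecting tray, 112 x 145 mm outside, 35 mm high, walls and floor 4 mm; origin at the centre of its underside, x across its 112 mm, y along its 145 mm
- lab_timer: small white timer, 60 x 64 x 18 mm, bystander; origin under its centre
- strip_carton: small white and pink carton, 42 x 75 x 52 mm, bystander; origin under its centre
- tally_counter: round grey hand counter, 56 x 52 x 19 mm, bystander; origin under its centre
Not all that is in view belongs to the job. Leave any yellow look-alike of the part that bears fresh_b_centre alone.

How it is judged:
On the way, in this order (a step that is already met when the one before it is completed fails the run):
1. every spent cassette is released and stands upright on the tray's floor (x of spent_1_centre in the frame of tray between -0.04 and 0.04 m and y of spent_1_centre in the frame of tray between -0.06 and 0.06 m and height (world z) of each of spent_1_centre, spent_2_centre, spent_3_centre below 0.048 m and angle between each of spent_1_centre, spent_2_centre, spent_3_centre's own z axis and vertical below 0.15 rad and x of spent_2_centre in the frame of tray between -0.04 and 0.04 m and y of spent_2_centre in the frame of tray between -0.06 and 0.06 m and x of spent_3_centre in the frame of tray between -0.04 and 0.04 m and y of spent_3_centre in the frame of tray between -0.06 and 0.06 m), for 0.2 s.
2. the two fresh cassettes that fit are pressed home in the left and middle bays and latched (((horizontal distance between fresh_b_centre and bay_1 below 0.006 m and z of fresh_b_centre in the frame of bay_1 between -0.004 and 0.003 m and angle between the x axis of each of fresh_b_centre, fresh_d_centre and the x axis of dock, either way round below 0.1 rad and angle between each of fresh_b_centre, fresh_d_centre's own z axis and vertical below 0.08 rad and horizontal distance between fresh_d_centre and bay_2 below 0.006 m and z of fresh_d_centre in the frame of bay_2 between -0.004 and 0.003 m) or (horizontal distance between fresh_d_centre and bay_1 below 0.006 m and z of fresh_d_centre in the frame of bay_1 between -0.004 and 0.003 m and angle between the x axis of each of fresh_d_centre, fresh_b_centre and the x axis of dock, either way round below 0.1 rad and angle between each of fresh_d_centre, fresh_b_centre's own z axis and vertical below 0.08 rad and horizontal distance between fresh_b_centre and bay_2 below 0.006 m and z of fresh_b_centre in the frame of bay_2 between -0.004 and 0.003 m)) and value of joint each of latch_1, latch_2 below 0.07 rad), for 0.2 s.
At the end, for the whole second after the job is handed in: Spent cassettes upright (0.15 rad) on the tray floor; the 80 mm fresh ones in the left and middle bays, within 6 mm across, -4 to +3 mm in height, 0.1 rad, latches below 0.07 rad; the other two on the worktop over 110 mm from the dock origin; all at rest (all of step 1 and all of step 2 and height (world z) of each of fresh_a_centre, fresh_c_centre below 0.043 m and horizontal distance between each of fresh_a_centre, fresh_c_centre and dock above 0.11 m and linear speed of each of spent_1, spent_2, spent_3, fresh_a, fresh_b, fresh_c, fresh_d below 0.02 m/s); the robot touches nothing.
It fails at once if a spent cassette is forced out against its latch (more than 25 N between them) (contact force between latch_1 and spent_1 above 25 N or contact force between latch_2 and spent_2 above 25 N or contact force between latch_3 and spent_3 above 25 N).
It fails at once if a bystander (timer, carton, counter) is moved more than 20 mm (distance of any of lab_timer, strip_carton, tally_counter from where it was at the start of the episode above 0.02 m).
Of spent_1, spent_2, spent_3 only 2 to 3 are there at a start; the rules pass over those that are not, and their reading is None.
At some moment in a run one of fresh_a, fresh_b, fresh_c may be knocked a few centimetres aside while the robot is not near it.
It also fails if it takes over 200 s, if anything falls off the work surface, if the arm or the gripper's body presses on something with over 40 N, if the wrist force passes 120 N, or if a joint passes its speed limit or range.

## Working session

There is one attempt and no reset: what is moved stays moved. The work goes in short steps, Python scripts to look and compute and a tool call to move; the robot and the scene stay as the last step left them, time stands still between calls to the robot, and variables do not carry over. Pictures are saved under pics/ and viewed, and the job is handed in when it is done.

Besides the shell and the picture viewer there is one more tool, called after ">>>" as name(argument=value, ...), one argument or row to a line, values as JSON. drive_tool: Moves the arm, as the interface text tells. Its arguments: {"type":"object","properties":{"motion":{"type":"string"},"newtons":{"type":"number"}},"required":["motion"]}

```bash
mkdir -p pics
cat > h.py <<'E'
import numpy as np,cv2,sys
from rig import get_state,get_image,camera_model
def snap(n,f):
    im,d=get_image(n); cv2.imwrite('pics/'+f+'.png',im[:,:,::-1]); np.savez('pics/'+f+'.npz',im=im,d=d); return im,d
def world(n,d):
    m=camera_model(n);K=np.array(m['camera_matrix'],float);D=np.array(m['D'],float);T=np.array(m['cam_to_world'])
    h,w=d.shape;u,v=np.meshgrid(np.arange(w),np.arange(h))
    p=cv2.undistortPoints(np.stack([u,v],-1).reshape(-1,1,2).astype(np.float64),K,D).reshape(h,w,2)
    P=np.stack([p[...,0]*d,-p[...,1]*d,-d],-1)
    return P@T[:3,:3].T+T[:3,3]
E
python3 - <<'E'
from h import *
print(get_state())
for n in('scene','top'):
    im,d=snap(n,n+'0'); W=world(n,d); print(n,camera_model(n)['cam_to_world'],camera_model(n)['D'])
E
```

```text
{'clock': 0.0, 'qpos': array([ 1.07502386e+00,  2.76585805e-01,  1.50611652e+00,  2.37498468e-05,
        1.36071861e+00, -1.20983777e-01]), 'qd': array([-1.46475170e-03,  3.79697226e-04,  1.22789488e-05,  1.55571706e-03,
        2.97259500e-04, -9.25445798e-04]), 'effort': array([ 7.04158228e-04, -4.16771042e+01, -2.45807219e+01, -1.38625492e-04,
        1.10620927e-02, -6.43234330e-06]), 'position': array([0.21022957, 0.53462412, 0.23045158]), 'ee_rot': array([-2.88518561e-04,  1.86301859e-01,  9.82492128e-01, -8.67495425e-04]), 'contact_force': array([ 0.77471881, -0.33799626,  0.08361908]), 'moment': array([ 0.01371916,  0.08446046, -0.03194924]), 'width': 0.08515518351785699}
scene [[ 0.63736266  0.41335661 -0.65031158 -0.41490141]
 [-0.77028157  0.31893116 -0.55222207 -0.8185151 ]
 [-0.02086002  0.85288875  0.52167579  0.83454714]
 [ 0.          0.          0.          1.        ]] [-0.12503583  0.          0.          0.          0.        ]
top [[-0.00898569  0.98490193 -0.17287988  0.29904162]
 [-0.99988777 -0.01092228 -0.01025389 -0.02437752]
 [-0.01198732  0.17276834  0.98488954  1.54170143]
 [ 0.          0.          0.          1.        ]] [0.03743431 0.         0.         0.         0.        ]
```

View pics/scene0.png

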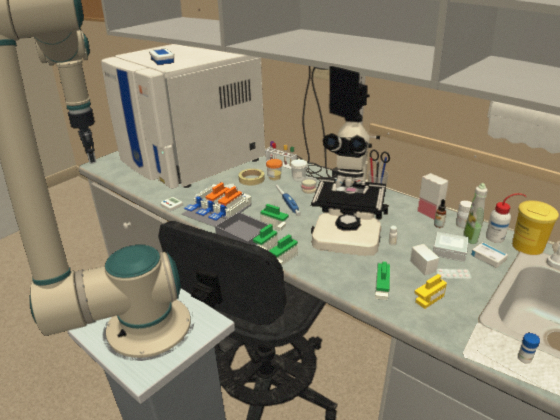

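View pics/top0.png

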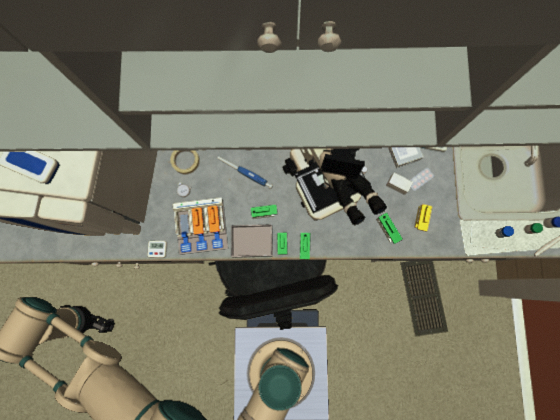

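Run:
```python
from h import *
z=np.load('pics/top0.npz');im=z['im']
c=cv2.resize(im[170:270,140:320],None,fx=4.4,fy=4.4,interpolation=cv2.INTER_CUBIC);cv2.imwrite('pics/t0a.png',c[:,:,::-1])
c=cv2.resize(im[150:270,340:450],None,fx=4.4,fy=4.4,interpolation=cv2.INTER_CUBIC);cv2.imwrite('pics/t0b.png',c[:,:,::-1])
im=np.load('pics/scene0.npz')['im']
c=cv2.resize(im[150:270,150:310],None,fx=4.8,fy=4.8,interpolation=cv2.INTER_CUBIC);cv2.imwrite('pics/s0a.png',c[:,:,::-1])
W=world('top',z['d'])
for p in [(157,249),(183,190),(400,183),(252,240),(186,240),(219,240),(200,203),(283,243),(305,244),(263,211),(389,229),(424,217),(300,225)]: print(p,W[p[1],p[0]].round(3))
```

```text
(157, 249) [0.424 0.438 0.021]
(183, 190) [0.637 0.352 0.025]
(400, 183) [ 0.647 -0.429  0.051]
(252, 240) [0.454 0.102 0.006]
(186, 240) [0.454 0.335 0.028]
(219, 240) [0.452 0.216 0.035]
(200, 203) [0.585 0.286 0.038]
(283, 243) [ 0.435 -0.011  0.078]
(305, 244) [ 0.431 -0.086  0.079]
(263, 211) [0.549 0.058 0.067]
(389, 229) [ 0.483 -0.383  0.047]
(424, 217) [ 0.522 -0.5    0.067]
(300, 225) [ 0.507 -0.072  0.001]
```

View pics/t0a.png

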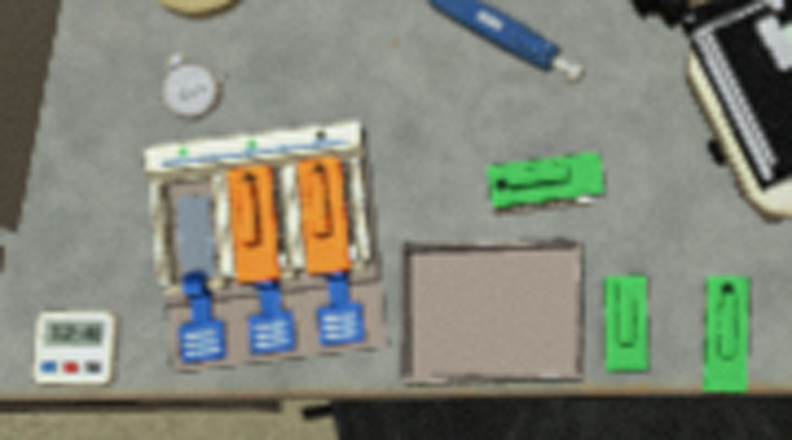

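View pics/t0b.png

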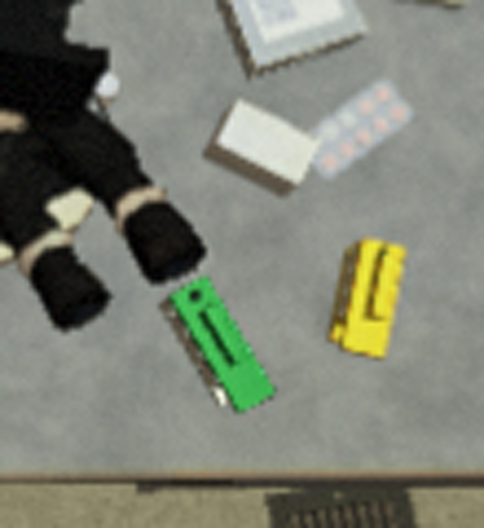

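View pics/s0a.png

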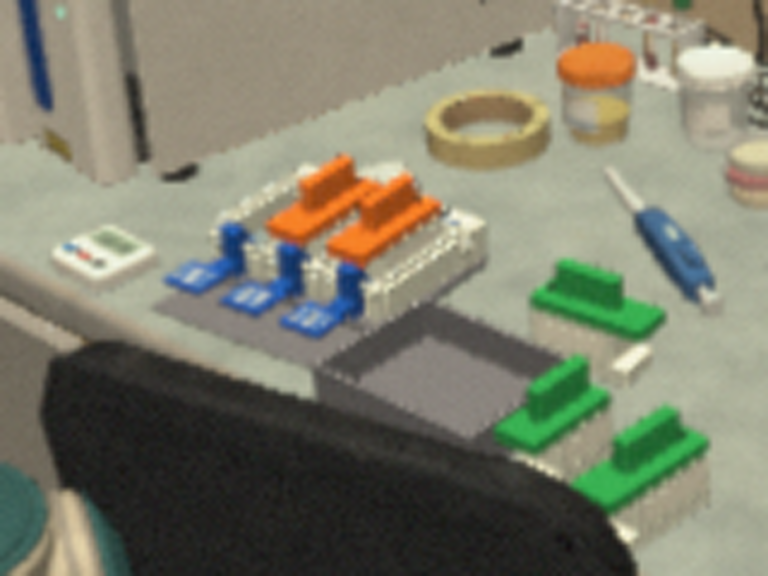

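```bash
cat >> h.py <<'E'
def ray(n,uv,z):
    m=camera_model(n);K=np.array(m['camera_matrix'],float);D=np.array(m['D'],float);T=np.array(m['cam_to_world'])
    p=cv2.undistortPoints(np.asarray(uv,float).reshape(-1,1,2),K,D).reshape(-1,2)
    R=np.c_[p[:,0],-p[:,1],-np.ones(len(p))]@T[:3,:3].T
    s=(z-T[2,3])/R[:,2]
    return T[:3,3]+R*s[:,None]
def proj(n,P):
    m=camera_model(n);K=np.array(m['camera_matrix'],float);D=np.array(m['D'],float);T=np.array(m['cam_to_world'])
    c=(np.asarray(P,float)-T[:3,3])@T[:3,:3]; c=c*[1,-1,-1]
    return cv2.projectPoints(c.reshape(-1,1,3),np.zeros(3),np.zeros(3),K,D)[0].reshape(-1,2)
HUE={'green':(45,80),'orange':(5,18),'yellow':(22,33),'blue':(100,125)}
def blobs(im,col,amin=40):
    h=cv2.cvtColor(im,cv2.COLOR_RGB2HSV);a,b=HUE[col]
    m=cv2.inRange(h,(a,120,60),(b,255,255))
    n,l,s,c=cv2.connectedComponentsWithStats(m)
    return [(l==i) for i in range(1,n) if s[i,4]>=amin]
def cass(n,im,d,col,zoff=0,roi=None):
    W=world(n,d);out=[]
    for b in blobs(im,col):
        ys,xs=np.nonzero(b)
        if roi and not(roi[0]<xs.mean()<roi[1] and roi[2]<ys.mean()<roi[3]): continue
        P=W[b]; 
        r=cv2.minAreaRect(ray(n,np.c_[xs,ys],0.05+zoff)[:,:2].astype(np.float32)*1000)
        sl=P[(P[:,2]<0.060+zoff)&(P[:,2]>0.035+zoff)];fi=P[P[:,2]>0.065+zoff]
        box=cv2.boxPoints(r); e=[box[1]-box[0],box[2]-box[1]];e=max(e,key=np.linalg.norm)
        ang=np.degrees(np.arctan2(e[1],e[0]))
        out.append(dict(px=(xs.mean().round(),ys.mean().round()),slab=np.round(r[0],1),size=np.round(r[1],1),ang=round(ang%180,1),fin=(np.median(fi,0)*1000).round(1) if len(fi) else None,slm=(np.median(sl,0)*1000).round(1) if len(sl) else None,nf=len(fi)))
    return out
E
python3 - <<'E'
from h import *
z=np.load('pics/top0.npz')
for c in('green','orange','yellow'):
    for o in cass('top',z['im'],z['d'],c): print(c,o)
E
```

```text
green {'px': (np.float64(264.0), np.float64(210.0)), 'slab': array([553.6,  57.2]), 'size': array([32.6, 89.3]), 'ang': np.float32(96.6), 'fin': array([551.1,  61.5,  73.8]), 'slm': array([551.4,  52.4,  50.5]), 'nf': 55}
green {'px': (np.float64(390.0), np.float64(228.0)), 'slab': array([ 486.7, -385.1]), 'size': array([105.5,  33.5]), 'ang': np.float32(28.0), 'fin': array([ 492.7, -381.6,   73.3]), 'slm': array([ 479.4, -383.8,   49.6]), 'nf': 58}
green {'px': (np.float64(537.0), np.float64(227.0)), 'slab': array([ 484.2, -887.4]), 'size': array([29.7, 33.1]), 'ang': np.float32(108.0), 'fin': array([ 482.9, -877.6,   67.1]), 'slm': array([ 487.7, -876.2,   58.8]), 'nf': 41}
green {'px': (np.float64(282.0), np.float64(243.0)), 'slab': array([437.6,  -7. ]), 'size': array([28.1, 70. ]), 'ang': np.float32(179.4), 'fin': array([442.2,  -7.3,  73.6]), 'slm': array([433.9,  -6.8,  50.1]), 'nf': 46}
green {'px': (np.float64(305.0), np.float64(246.0)), 'slab': array([426.6, -85.4]), 'size': array([31.4, 90.8]), 'ang': np.float32(178.8), 'fin': array([434.6, -86.6,  74.5]), 'slm': array([41
[... 213 characters left out ...]
ray([533.6, 254.5,  41.2]), 'nf': 197}
orange {'px': (np.float64(197.0), np.float64(220.0)), 'slab': array([520.6, 291.7]), 'size': array([94.4, 37.3]), 'ang': np.float32(6.3), 'fin': array([516.2, 284.4,  69.7]), 'slm': array([530.1, 309.1,  43.4]), 'nf': 212}
orange {'px': (np.float64(544.0), np.float64(355.0)), 'slab': array([  54. , -858.6]), 'size': array([119.3, 371.1]), 'ang': np.float32(176.4), 'fin': array([ 299. ,  -24.4, 1541.7]), 'slm': None, 'nf': 12}
yellow {'px': (np.float64(424.0), np.float64(218.0)), 'slab': array([ 524. , -503.7]), 'size': array([43.8, 92.9]), 'ang': np.float32(162.5), 'fin': array([ 527.9, -507.2,   72.9]), 'slm': array([ 516.5, -500.7,   49.5]), 'nf': 58}
```

Run:
```python
from h import *
z=np.load('pics/top0.npz');im=z['im'];W=world('top',z['d'])
X,Y,Z=W[...,0],W[...,1],W[...,2]
m=(X>.37)&(X<.55)&(Y>.0)&(Y<.19)&(Z>.03)&(Z<.04)
yy,xx=np.nonzero(m);print('tray wall px',xx.min(),xx.max(),yy.min(),yy.max())
print(cv2.minAreaRect(W[m][:,:2].astype(np.float32)*1000), np.median(Z[(X>.43)&(X<.48)&(Y>.06)&(Y<.14)]))
m=(X>.37)&(X<.68)&(Y>.16)&(Y<.42)&(Z>.034)&(Z<.05)
print('rear block',cv2.minAreaRect(W[m&(X>.58)][:,:2].astype(np.float32)*1000))
for b in blobs(im,'blue',20):
    ys,xs=np.nonzero(b)
    if ys.mean()>200 and ys.mean()<270: print('blue',xs.mean(),ys.mean(),b.sum(),(np.median(W[b],0)*1000).round(1))
# heights map coarse: max z
for x0 in np.arange(0.15,.75,.05):
    print(round(x0,2),[ (lambda q: round(float(q.max()),2) if q.size else None)(Z[(X>=x0)&(X<x0+.05)&(Y>=y0)&(Y<y0+.1)&(Z<1)]) for y0 in np.arange(-.4,.5,.1)])
```

```text
tray wall px 231 272 215 256
((463.37066650390625, 101.86885070800781), (142.75857543945312, 144.70289611816406), 3.4509003162384033) 0.004432989526619302
rear block ((589.119140625, 296.5032653808594), (22.121826171875, 178.41665649414062), 1.8279492855072021)
blue 556.7169811320755 221.22641509433961 53 [ 503.2 -943.5   68.2]
blue 507.9655172413793 230.5632183908046 87 [ 470.8 -778.9   69.5]
blue 185.21782178217822 241.69306930693068 101 [446.8 336.9  31.2]
blue 217.14705882352942 239.76470588235293 68 [452.6 224.5  30.3]
blue 201.3827160493827 241.88888888888889 81 [446.3 279.6  29.9]
0.15 [-0.73, -0.73, -0.01, 0.06, 0.16, 0.17, None, 0.68, 0.63]
0.2 [-0.73, -0.73, 0.16, 0.16, 0.16, 0.16, 0.09, 0.63, 0.64]
0.25 [-0.73, -0.74, 0.16, 0.16, 0.15, 0.05, -0.18, -0.73, 0.64]
0.3 [-0.73, -0.73, 0.12, -0.03, -0.16, -0.16, -0.18, -0.74, -0.73]
0.35 [0.01, 0.01, 0.05, 0.06, 0.06, 0.04, 0.01, 0.01, 0.02]
0.4 [0.06, 0.01, 0.05, 0.08, 0.06, 0.04, 0.04, 0.04, 0.03]
0.45 [0.09, 0.42, 0.41, 0.08, 0.06, 0.04, 0.09, 0.06, 0.46]
0.5 [0.08, 0.42, 0.4, 0.01, 0.08, 0.05, 0.1, 0.07, 0.47]
0.55 [0.01, 0.55, 0.55, 0.17, 0.08, 0.05, 0.09, 0.07, 0.47]
0.6 [0.98, 0.74, 0.74, 1.0, 0.74, 0.74, 0.75, 0.98, 0.55]
0.65 [0.94, 0.74, 0.74, 0.74, 0.75, 0.74, 0.74, 0.94, 0.55]
0.7 [0.85, 0.74, 0.74, 0.74, 0.74, 0.74, 0.75, 0.85, 0.55]
```

```bash
cat >> h.py <<'E'
from scipy.optimize import minimize
S=8
def boxpts(x0,x1,y0,y1,z0,z1): return np.array([[x,y,z] for x in(x0,x1) for y in(y0,y1) for z in(z0,z1)])
def cparts(L): return [boxpts(-L/2-12,L/2,-17,17,38,50)/1000,boxpts(-25,25,-6,6,50,74)/1000]
def tf(P,p,z=0):
    c,s=np.cos(p[2]),np.sin(p[2]);return np.c_[p[0]+c*P[:,0]-s*P[:,1],p[1]+s*P[:,0]+c*P[:,1],P[:,2]+z]
def render(n,polys,x0,y0,w,h):
    m=np.zeros((h*S,w*S),np.uint8)
    for P in polys:
        q=(proj(n,P)-[x0-.5,y0-.5])*S
        cv2.fillConvexPoly(m,cv2.convexHull(np.round((q)*16).astype(np.int32)),255,shift=4)
    return cv2.resize(m,(w,h),interpolation=cv2.INTER_AREA)/255.
def softmask(im,col):
    f=im.astype(float);r,g,b=f[...,0],f[...,1],f[...,2]
    if col=='green': v=(g-np.maximum(r,b))/(g+1)*1.0; 
    elif col=='orange': v=(r-b)/(r+1)
    elif col=='yellow': v=(np.minimum(r,g)-b)/(r+1)
    return v
def fit(n,im,col,polyfn,p0,spread=(.008,.008,.1)):
    q=np.vstack([proj(n,P) for P in polyfn(p0)]);x0,y0=np.floor(q.min(0)).astype(int)-6;x1,y1=np.ceil(q.max(0)).astype(int)+7
    v=softmask(im,col)[y0:y1,x0:x1]; hi=np.percentile(v,90);v=np.clip((v-.15)/(hi*.8-.15),0,1)
    f=lambda d:np.sum(np.abs(render(n,polyfn(p0+d*np.array(spread)),x0,y0,x1-x0,y1-y0)-v))/v.sum()
    best=None
    for s in np.eye(3).tolist()+[[0,0,0],[0,0,-1]]:
        k=np.vstack([np.array(s)*.7]+[np.array(s)*.7+e for e in np.eye(3)*.8])
        r=minimize(f,np.array(s)*.7,method='Nelder-Mead',options=dict(initial_simplex=k,maxiter=150,xatol=.005,fatol=1e-4))
        if best is None or r.fun<best.fun:best=r
    return p0+best.x*np.array(spread),best.fun
def dockpolys(bays,zs):
    def g(p):
        out=[]
        for b,z in zip(bays,zs):
            for P in cparts(80): out.append(tf(P+[0,b,0],p,z))
        return out
    return g
def one(L,z=0): return lambda p:[tf(P,p,z) for P in cparts(L)]
E
python3 - <<'E'
from h import *
z=np.load('pics/top0.npz');im=z['im']
r=np.radians
print('dock',fit('top',im,'orange',dockpolys([0,-.056],[.016,.016]),np.array([.527,.292,r(6.6)])))
for nm,p,Ls in [('p264',(.553,.063,r(96.6)),(64,80,96)),('p305',(.433,-.085,0),(64,80,96)),('p282',(.440,-.007,0),(64,80,96)),('p390',(.492,-.382,r(28)),(64,80,96))]:
    for L in Ls:
        a,f=fit('top',im,'green',one(L),np.array(p)); print(nm,L,a[:2].round(4),np.degrees(a[2]).round(1),round(f,3))
    for L in Ls:
        a,f=fit('top',im,'green',one(L),np.array(p)+[0,0,np.pi]); print(nm,L,'rev',round(f,3))
E
```

```text
dock (array([0.52563124, 0.29046801, 0.11052295]), np.float64(0.08836199893988453))
p264 64 [0.554 0.068] 96.6 0.195Traceback (most recent call last):
  File "<stdin>", line 7, in <module>
  File "h.py", line 64, in fit
    r=minimize(f,np.array(s)*.7,method='Nelder-Mead',options=dict(initial_simplex=k,maxiter=150,xatol=.005,fatol=1e-4))
    res = _minimize_neldermead(fun, x0, args, callback, bounds=bounds,
                               **options)
    fsim[j] = func(sim[j])
              ~~~~^^^^^^^^
    fx = function(np.copy(x), *(wrapper_args + args))
  File "h.py", line 60, in <lambda>
    f=lambda d:np.sum(np.abs(render(n,polyfn(p0+d*np.array(spread)),x0,y0,x1-x0,y1-y0)-v))/v.sum()
                             ~~~~~~^^^^^^^^^^^^^^^^^^^^^^^^^^^^^^^^^^^^^^^^^^^^^^^^^^^
  File "h.py", line 48, in render
    q=(proj(n,P)-[x0-.5,y0-.5])*S
       ~~~~^^^^^
  File "h.py", line 18, in proj
    m=camera_model(n);K=np.array(m['camera_matrix'],float);D=np.array(m['D'],float);T=np.array(m['cam_to_world'])
ValueError: time passes only in moves, steps and waits
```

```bash
sed -i 's/^from rig import.*/from rig import get_state,get_image\nimport rig,functools\n@functools.lru_cache(None)\ndef camera_model(n): return rig.camera_model(n)/' h.py
cat > fits.py <<'E'
from h import *
r=np.radians
C={'p264':(.553,.063,r(96.6)),'p305':(.433,-.085,0),'p282':(.440,-.007,0),'p390':(.492,-.382,r(28))}
E
python3 - <<'E'
from fits import *
print(get_state()['clock'])
z=np.load('pics/top0.npz');im=z['im']
for nm,p in C.items():
    for L in (64,80,96):
        a,f=fit('top',im,'green',one(L),np.array(p)); g=fit('top',im,'green',one(L),np.array(p)+[0,0,np.pi])[1]; print(nm,L,a[:2].round(4),np.degrees(a[2]).round(1),round(f,3),'rev',round(g,3))
E
```

```text
0.1
p264 64 [0.554 0.068] 96.6 0.195 rev 0.195
p264 80 [0.5544 0.0636] 96.7 0.055 rev 0.055
p264 96 [0.5542 0.0662] 97.3 0.23 rev 0.231
p305 64 [ 0.43   -0.0857] -2.1 0.177 rev 0.177
p305 80 [ 0.434  -0.0859] -2.1 0.03 rev 0.03
p305 96 [ 0.4409 -0.0861] -2.1 0.191 rev 0.191
p282 64 [ 0.4443 -0.0057] 0.7 0.028 rev 0.028
p282 80 [ 0.4489 -0.0057] 0.5 0.234 rev 0.233
p282 96 [ 0.4589 -0.0054] 0.9 0.439 rev 0.438
p390 64 [ 0.4966 -0.3821] 28.0 0.327 rev 0.334
p390 80 [ 0.4962 -0.3821] 27.9 0.196 rev 0.196
p390 96 [ 0.4935 -0.3835] 28.0 0.073 rev 0.075
```

```bash
cat >> h.py <<'E'
from scipy.spatial.transform import Rotation as Ro
def Rt(aY): 
    y=np.array([np.cos(aY),np.sin(aY),0]);z=np.array([0,0,-1.]);return Ro.from_matrix(np.c_[np.cross(y,z),y,z])
def plan(x,y,z,aYdeg,hand=0,vmax=.055,rmax=9,start=None):
    s=get_state();q=np.array(s['ee_rot']);R=Ro.from_quat(q[[1,2,3,0]]);p=np.array(s['position'])
    T=np.array([x,y,z]);G=Rt(np.radians(aYdeg));d=T-p;rv=(R.inv()*G).as_rotvec()
    n=max(1,int(np.ceil(max(np.linalg.norm(d)/vmax,np.degrees(np.linalg.norm(rv))/rmax))))
    print('pos',p.round(4),'aY',np.degrees(np.arctan2(*R.as_matrix()[[1,0],1])).round(2),'tilt',np.degrees(np.arccos(-R.as_matrix()[2,2])).round(2),'F',s['contact_force'].round(1),'w',round(s['width'],4),'t',round(s['clock'],2),'n',n)
    for i in range(n):
        Ri=R*Ro.from_rotvec(rv*i/n);t=Ri.inv().apply(d/n);w=np.degrees(rv/n)
        print(' '.join(f'{k:.1f}' for k in w),' '.join(f'{k:.4f}' for k in t),hand,end=' ; ')
    print()
E
python3 -c "
from h import *
plan(.434,.280,.12,96.3)"
```

```text
pos [0.2103 0.5347 0.2305] aY 68.52 tilt 0.1 F [0.5 0.1 0.2] w 0.0854 t 0.1 n 7
-0.0 -0.0 -4.0 -0.0431 -0.0221 0.0158 0 ; -0.0 -0.0 -4.0 -0.0414 -0.0251 0.0158 0 ; -0.0 -0.0 -4.0 -0.0396 -0.0279 0.0158 0 ; -0.0 -0.0 -4.0 -0.0376 -0.0305 0.0158 0 ; -0.0 -0.0 -4.0 -0.0354 -0.0331 0.0158 0 ; -0.0 -0.0 -4.0 -0.0330 -0.0354 0.0158 0 ; -0.0 -0.0 -4.0 -0.0305 -0.0376 0.0158 0 ;
```

Candidates: green at px (264,210) [80 mm], (305,246) [80 mm], (282,243) [64, wrong], (390,228) [96, wrong], yellow look-alike at (424,218). The orange spent ones are in the middle and right bays (197,220) and (213,218), and the left bay is empty; the crops confirm this.

>>> drive_tool(
  motion="0 0 -4 -0.043 -0.022 0.016 0; 0 0 -4 -0.041 -0.025 0.016 0; 0 0 -4 -0.040 -0.028 0.016 0; 0 0 -4 -0.038 -0.030 0.016 0; 0 0 -4 -0.035 -0.033 0.016 0; 0 0 -4 -0.033 -0.035 0.016 0; 0 0 -4 -0.030 -0.038 0.016 0; 0 0 0 0 0 0 0",
  newtons=40,
)

```text
clock: 1.1
position: [0.4415, 0.2764, 0.1124]
ee_rot: [-0.002, -0.067, 0.998, -0.0]
contact_force: [-0.3, 0.8, 1.1]
width: 0.0003
```

```bash
python3 -c "
from h import *
plan(.434,.280,.04,96.3)"
```

```text
pos [0.4415 0.2764 0.1124] aY 97.65 tilt 0.19 F [-0.3  0.8  1.1] w 0.0003 t 1.1 n 2
-0.0 -0.1 0.7 0.0034 0.0023 0.0362 0 ; -0.0 -0.1 0.7 0.0035 0.0023 0.0362 0 ;
```

>>> drive_tool(
  motion="0 0 0.7 0.004 0.002 0.036 0; 0 0 0.7 0.003 0.002 0.034 0; 0 0 0 0 0 0.008 0; 0 0 0 0 0 0.008 0; 0 0 0 0 0 0.006 0; 0 0 0 0 0 0.004 0; 0 0 0 0 0 0.003 0; 0 0 0 0 0 0 0",
)

```text
clock: 2.1
position: [0.4298, 0.2814, 0.014]
ee_rot: [-0.004, -0.053, 0.999, 0.0]
contact_force: [-4.1, -0.8, 2.2]
width: 0.0001
```

```bash
python3 -c "
from h import *
plan(.434,.280,.012,96.3)
im,d=snap('top','top1')
c=cv2.resize(im[170:270,140:320],None,fx=4.4,fy=4.4,interpolation=cv2.INTER_CUBIC);cv2.imwrite('pics/t1a.png',c[:,:,::-1])
im,d=snap('scene','scene1')
c=cv2.resize(im[130:270,130:310],None,fx=4.2,fy=4.2,interpolation=cv2.INTER_CUBIC);cv2.imwrite('pics/s1a.png',c[:,:,::-1])
"
```

```text
pos [0.4298 0.2814 0.014 ] aY 96.13 tilt 0.42 F [-4.1 -0.8  2.2] w 0.0001 t 2.1 n 1
0.1 -0.4 -0.2 -0.0041 -0.0019 0.0019 0 ;
```

View pics/s1a.png

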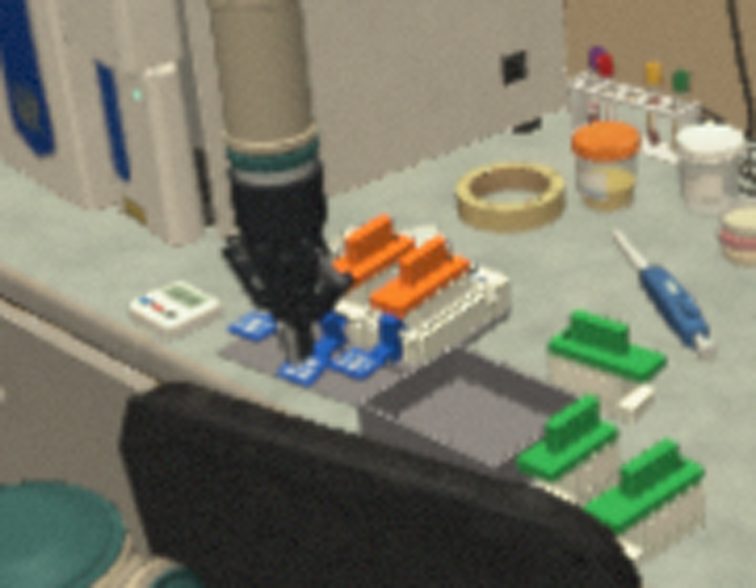

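>>> drive_tool(
  motion="0 -0.4 0 -0.003 -0.001 0.004 0; 0 0 0 -0.001 0 0.004 0; 0 0 0 0 0 0.003 0; 0 0 0 0 0 0 0",
)

```text
clock: 2.7
position: [0.4301, 0.2816, 0.0138]
ee_rot: [-0.002, -0.053, 0.999, 0.002]
contact_force: [-4.5, -1.6, 4.3]
width: 0.0001
```

```bash
python3 -c "
from h import *
plan(.434,.280,.1,96.3)
im,d=snap('scene','scene2')
c=cv2.resize(im[150:250,160:270],None,fx=5.8,fy=5.8,interpolation=cv2.INTER_CUBIC);cv2.imwrite('pics/s2a.png',c[:,:,::-1])
a=np.load('pics/scene1.npz')
for f in('scene1','scene2'):
  A=np.load('pics/'+f+'.npz');W=world('scene',A['d'])
  for b in blobs(A['im'],'orange',60):
    P=W[b]
    if .2<P[:,1].mean()<.33: print(f,b.sum(),P[:,2].max().round(4),np.percentile(P[:,2],[5,50,90]).round(4))
"
```

```text
pos [0.4301 0.2816 0.0138] aY 96.03 tilt 0.3 F [-4.5 -1.6  4.3] w 0.0001 t 2.7 n 2
0.1 -0.1 -0.1 -0.0017 -0.0008 -0.0431 0 ; 0.1 -0.1 -0.1 -0.0018 -0.0009 -0.0431 0 ; 
scene1 133 0.073 [0.0575 0.0673 0.0707]
scene1 408 0.8345 [0.0586 0.0705 0.0914]
scene2 133 0.8345 [0.0582 0.0677 0.0705]
scene2 407 0.8345 [0.0593 0.0706 0.0914]
```

View pics/s2a.png

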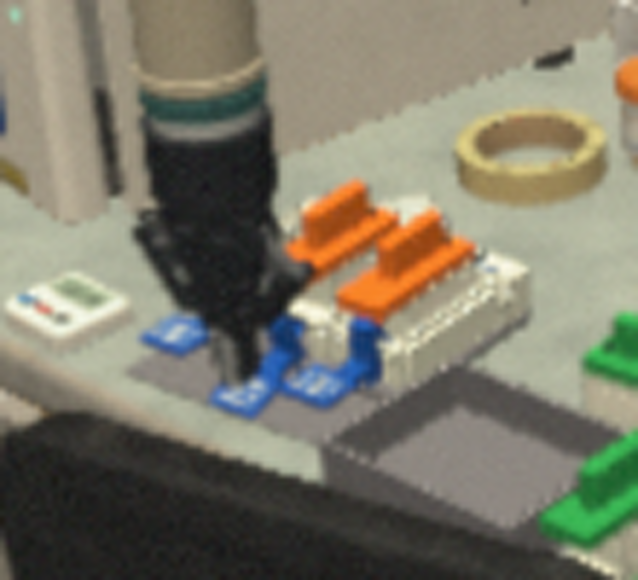

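```bash
python3 -c "
from h import *
for f in('scene0','scene1','scene2'):
  A=np.load('pics/'+f+'.npz')
  v=softmask(A['im'],'orange')
  for x0,x1 in((208,232),(222,246)):
    m=(v[175:215,x0:x1]>.5); 
  print(f,[(np.argmax(v[175:215,x]>.5)+175) for x in range(206,246,2)])
"
```

```text
scene0 [np.int64(195), np.int64(194), np.int64(193), np.int64(188), np.int64(187), np.int64(186), np.int64(184), np.int64(183), np.int64(183), np.int64(187), np.int64(187), np.int64(188), np.int64(188), np.int64(187), np.int64(186), np.int64(190), np.int64(191), np.int64(192), np.int64(175), np.int64(175)]
scene1 [np.int64(175), np.int64(175), np.int64(191), np.int64(187), np.int64(185), np.int64(184), np.int64(182), np.int64(181), np.int64(182), np.int64(186), np.int64(186), np.int64(187), np.int64(189), np.int64(187), np.int64(186), np.int64(190), np.int64(191), np.int64(192), np.int64(175), np.int64(175)]
scene2 [np.int64(175), np.int64(175), np.int64(191), np.int64(187), np.int64(185), np.int64(184), np.int64(182), np.int64(181), np.int64(182), np.int64(186), np.int64(186), np.int64(187), np.int64(189), np.int64(187), np.int64(186), np.int64(190), np.int64(191), np.int64(192), np.int64(175), np.int64(175)]
```

>>> drive_tool(
  motion="0 0 0 0 0 -0.03 0; 0 0 0 -0.005 0 -0.03 0; 0 0 0 0 -0.028 0 0; 0 0 0 0 -0.028 0.02 0; 0 0 0 0 0 0.018 0; 0 0 0 0 0 0.010 0; 0 0 0 0 0 0.008 0; 0 0 0 0 0 0.008 0;  0 0 0 0 0 0.004 0; 0 0 0 0 0 0.003 0; 0 0 0 0 0 0.003 0; 0 0 0 0 0 0 0",
)

```text
clock: 4.25
position: [0.453, 0.2285, 0.0167]
ee_rot: [0.012, -0.056, 0.998, 0.004]
contact_force: [-1.9, -2.4, 4.0]
width: -0.0
```

```bash
python3 -c "
from h import *
plan(.440,.2247,.012,96.3)
im,d=snap('scene','scene3')
for f in('scene0','scene3'):
  A=np.load('pics/'+f+'.npz')
  v=softmask(A['im'],'orange')
  print(f,[int(np.argmax(v[175:215,x]>.5)+175) for x in range(206,246,2)])
"
```

```text
pos [0.453  0.2285 0.0167] aY 96.38 tilt 1.46 F [-1.9 -2.4  4. ] w -0.0 t 4.25 n 1
0.3 1.4 0.1 0.0134 -0.0023 0.0043 0 ; 
scene0 [195, 194, 193, 188, 187, 186, 184, 183, 183, 187, 187, 188, 188, 187, 186, 190, 191, 192, 175, 175]
scene3 [175, 175, 175, 175, 175, 175, 175, 198, 185, 185, 185, 186, 187, 186, 185, 189, 190, 190, 175, 175]
```

>>> drive_tool(
  motion="0 0 0 0 0 -0.03 0; 0 1.4 0 0 0 -0.04 0; 0 0 0 0 0 -0.03 35; 0 0 0 0 0 -0.02 35; 0 0 0 0 0 0 35",
)

```text
clock: 4.92
position: [0.4562, 0.2304, 0.1415]
ee_rot: [0.006, -0.057, 0.998, 0.004]
contact_force: [0.5, -0.3, -0.5]
width: 0.0296
```

```bash
python3 -c "
from h import *
plan(.5256,.2905,.125,96.3,35,vmax=.045)
im,d=snap('top','top2')
print('dock',fit('top',im,'orange',dockpolys([0],[.022]),np.array([.5256,.2905,.11])))
print('dock',fit('top',im,'orange',dockpolys([-.056],[.022]),np.array([.5256,.2905,.11])))
W=world('top',d)
for b in blobs(im,'orange',60):
    P=W[b]; print(P[:,1].mean(),np.percentile(P[:,2],[5,30,50,90]).round(4))
c=cv2.resize(im[170:270,140:320],None,fx=4.4,fy=4.4,interpolation=cv2.INTER_CUBIC);cv2.imwrite('pics/t2a.png',c[:,:,::-1])
"
```

```text
pos [0.4562 0.2304 0.1415] aY 96.59 tilt 0.8 F [ 0.5 -0.3 -0.5] w 0.0296 t 4.92 n 3
0.1 0.2 0.1 -0.0252 0.0172 0.0059 35 ; 0.1 0.2 0.1 -0.0252 0.0173 0.0058 35 ; 0.1 0.2 0.1 -0.0252 0.0173 0.0056 35 ; 
dock (array([ 0.52022226,  0.31283997, -0.07506191]), np.float64(0.6670645387172988))
dock (array([0.52539543, 0.28567245, 0.24087653]), np.float64(0.47428025630082477))
0.2180856924192678 [0.0679 0.0724 0.0756 0.5007]
-1.3022241798589917 [-0.761  -0.7538 -0.75   -0.7412]
```

View pics/t2a.png

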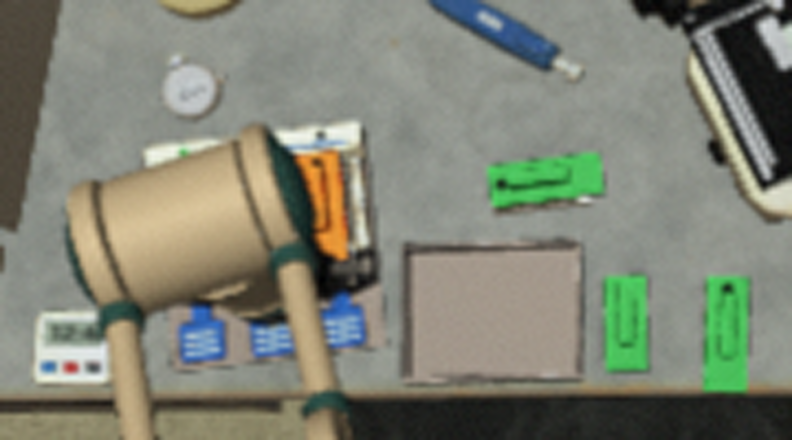

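>>> drive_tool(
  motion="0 0.2 0 -0.025 0.017 0.006 35; 0 0.2 0 -0.025 0.017 0.006 35; 0 0.2 0 -0.025 0.017 0.005 35; 0 0 0 0 0 0 35",
)

```text
clock: 5.48
position: [0.5238, 0.2904, 0.118]
ee_rot: [-0.004, -0.058, 0.998, 0.002]
contact_force: [-0.9, -1.1, -0.6]
width: 0.0298
```

```bash
python3 -c "
from h import *
plan(.5256,.2905,.077,96.3,35,vmax=.025)
im,d=snap('scene','scene4')
c=cv2.resize(im[130:250,150:270],None,fx=5,fy=5,interpolation=cv2.INTER_CUBIC);cv2.imwrite('pics/s4a.png',c[:,:,::-1])
"
```

```text
pos [0.5238 0.2904 0.118 ] aY 96.62 tilt 0.48 F [-0.9 -1.1 -0.6] w 0.0298 t 5.47 n 2
0.1 -0.2 0.2 -0.0010 -0.0001 0.0205 35 ; 0.1 -0.2 0.2 -0.0010 -0.0001 0.0205 35 ;
```

View pics/s4a.png

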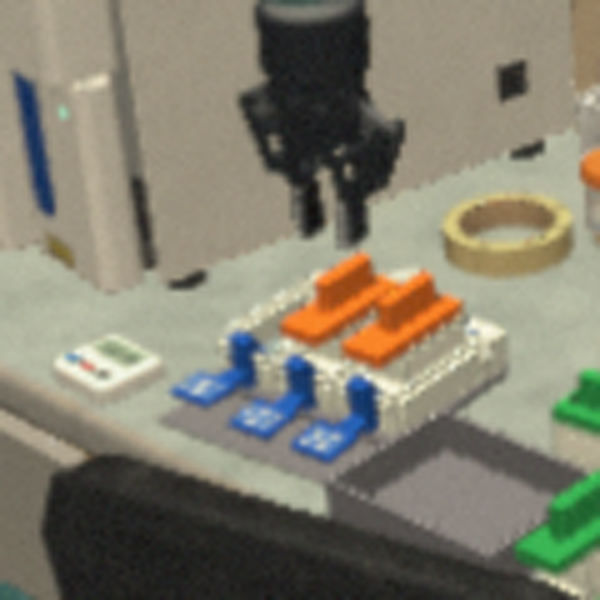

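Both spent cassettes stand popped and the fingers are above the middle one. Descend and close.

>>> drive_tool(
  motion="0 -0.2 0.2 -0.001 0 0.020 35; 0 -0.2 0 -0.001 0 0.018 35; 0 0 0 0 0 0.002 35; 0 0 0 0 0 0 0; 0 0 0 0 0 0 0; 0 0 0 0 0 0 0; 0 0 0 0 0 0 0",
  newtons=40,
)

```text
clock: 6.4
position: [0.5193, 0.2868, 0.0765]
ee_rot: [-0.004, -0.056, 0.998, 0.0]
contact_force: [0.7, 0.3, -2.7]
width: 0.0111
```

```bash
python3 -c "
from h import *
plan(.5256,.2905,.16,96.3,0,vmax=.025)
"
```

```text
pos [0.5193 0.2868 0.0765] aY 96.41 tilt 0.41 F [ 0.7  0.3 -2.7] w 0.0111 t 6.4 n 4
0.0 -0.1 0.0 -0.0015 0.0008 -0.0209 0 ; 0.0 -0.1 0.0 -0.0016 0.0008 -0.0209 0 ; 0.0 -0.1 0.0 -0.0016 0.0008 -0.0209 0 ; 0.0 -0.1 0.0 -0.0016 0.0007 -0.0209 0 ;
```

>>> drive_tool(
  motion="0 0 0 0 0 -0.015 0; 0 0 0 0 0 -0.02 0; 0 0 0 0 0 -0.025 0; 0 0 0 0 0 -0.025 0; 0 0 0 0 0 -0.02 0; 0 0 0 0 0 0 0",
)

```text
clock: 7.15
position: [0.5213, 0.2873, 0.1916]
ee_rot: [-0.001, -0.056, 0.998, 0.001]
contact_force: [0.3, -0.0, -1.0]
width: 0.0113
```

```bash
python3 -c "
from h import *
px=np.array([(403,243),(582,240),(582,380),(403,382)])/4.4+[140,170]-.4
c=ray('top',px,.035);print(c.round(4),c.mean(0))
im,d=snap('scene','scene5')
c=cv2.resize(im[130:270,150:310],None,fx=4.8,fy=4.8,interpolation=cv2.INTER_CUBIC);cv2.imwrite('pics/s5a.png',c[:,:,::-1])
plan(.5256,.2905,.16,96.3,0,vmax=.025)
"
```

```text
[[0.5055 0.1736 0.035 ]
 [0.5064 0.0286 0.035 ]
 [0.3936 0.0292 0.035 ]
 [0.3935 0.1723 0.035 ]] [0.44976188 0.10092756 0.035     ]
pos [0.5207 0.287  0.1904] aY 96.41 tilt 0.22 F [-0.3  0.4 -1.3] w 0.0107 t 7.2 n 2
0.1 -0.1 0.1 -0.0027 0.0014 0.0152 0 ; 0.1 -0.1 0.1 -0.0027 0.0014 0.0152 0 ;
```

View pics/s5a.png

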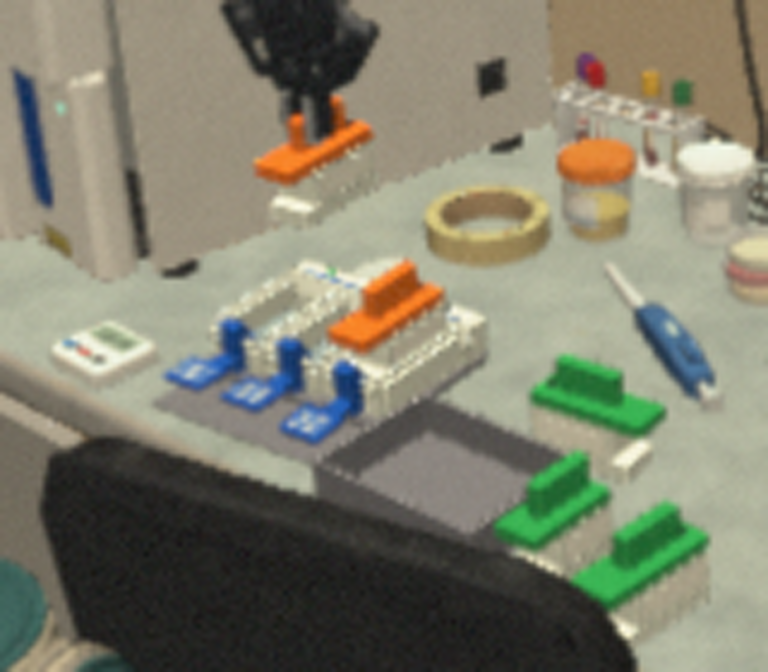

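```bash
python3 -c "
from h import *
plan(.4455,.131,.13,90,0,vmax=.045)
"
```

```text
pos [0.5207 0.287  0.1904] aY 96.41 tilt 0.22 F [-0.3  0.4 -1.3] w 0.0107 t 7.2 n 5
0.0 -0.0 1.3 0.0184 -0.0294 0.0121 0 ; 0.0 -0.0 1.3 0.0177 -0.0298 0.0121 0 ; 0.0 -0.0 1.3 0.0171 -0.0301 0.0121 0 ; 0.0 -0.0 1.3 0.0164 -0.0305 0.0121 0 ; 0.0 -0.0 1.3 0.0157 -0.0309 0.0121 0 ;
```

>>> drive_tool(
  motion="0 0 1.3 0.018 -0.029 0 0; 0 0 1.3 0.018 -0.030 0 0; 0 0 1.3 0.017 -0.030 0.005 0; 0 0 1.3 0.016 -0.030 0.025 0; 0 0 1.3 0.016 -0.031 0.030 0; 0 0 0 0 0 0 0",
)

```text
clock: 7.95
position: [0.4385, 0.1271, 0.1245]
ee_rot: [-0.006, 0.002, 1.0, -0.0]
contact_force: [-0.0, -0.3, -1.0]
width: 0.011
```

```bash
python3 -c "
from h import *
plan(.4455,.131,.063,90,0,vmax=.025)
im,d=snap('top','top3')
c=cv2.resize(im[170:270,180:320],None,fx=5,fy=5,interpolation=cv2.INTER_CUBIC);cv2.imwrite('pics/t3a.png',c[:,:,::-1])
"
```

```text
pos [0.4385 0.1271 0.1245] aY 89.8 tilt 0.71 F [-0.  -0.3 -1. ] w 0.011 t 7.95 n 3
-0.0 -0.2 -0.1 -0.0026 0.0013 0.0205 0 ; -0.0 -0.2 -0.1 -0.0025 0.0013 0.0205 0 ; -0.0 -0.2 -0.1 -0.0024 0.0013 0.0205 0 ;
```

View pics/t3a.png

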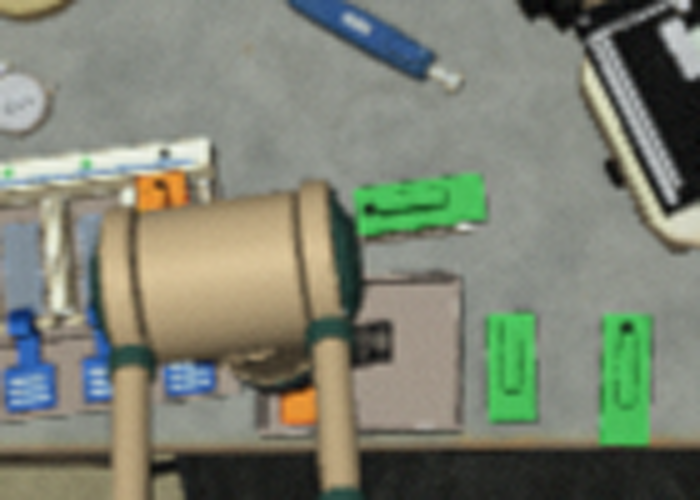

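>>> drive_tool(
  motion="0 -0.2 0 -0.003 0.001 0.020 0; 0 -0.2 0 -0.003 0.001 0.020 0; 0 -0.2 0 -0.002 0.001 0.016 0; 0 0 0 0 0 0.004 0; 0 0 0 0 0 0 0",
)

```text
clock: 8.62
position: [0.4525, 0.1347, 0.0667]
ee_rot: [0.003, 0.0, 1.0, 0.002]
contact_force: [-1.8, -1.4, -1.4]
width: 0.0107
```

```bash
python3 -c "
from h import *
plan(.4455,.131,.059,90,0,vmax=.025)
A=get_image('top')
im=A[0];y,x=np.nonzero(softmask(im,'orange')>.5)
s=(x>225)&(x<275)&(y>215)&(y<262);print(x[s].min(),x[s].max(),y[s].max()); print(ray('top',[(240,y[s].max()+.5)],.056))
im,d=snap('scene','scene6')
c=cv2.resize(im[150:270,170:310],None,fx=5,fy=5,interpolation=cv2.INTER_CUBIC);cv2.imwrite('pics/s6a.png',c[:,:,::-1])
"
```

```text
pos [0.4525 0.1347 0.0667] aY 90.0 tilt 0.39 F [-1.8 -1.4 -1.4] w 0.0107 t 8.62 n 1
0.2 0.3 -0.0 0.0070 -0.0037 0.0076 0 ; 
236 242 251
[[0.40886457 0.13910887 0.056     ]]
```

View pics/s6a.png

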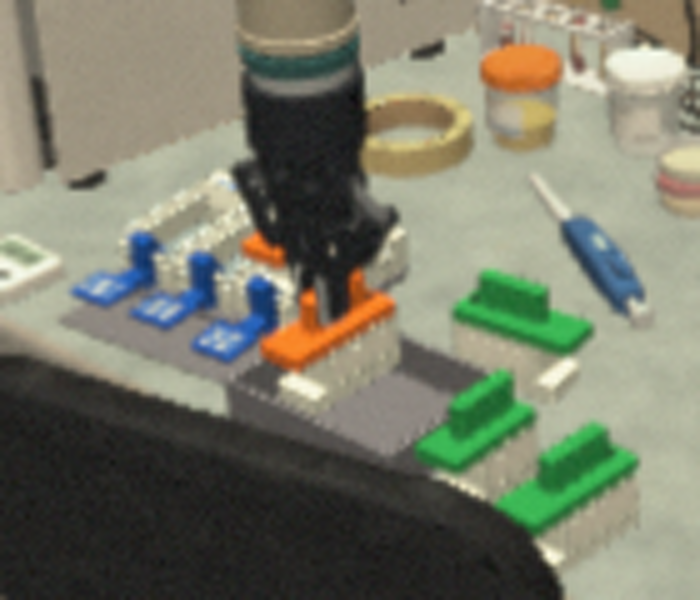

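>>> drive_tool(
  motion="0 0 0 0.008 -0.004 0.002 0; 0 0 0 0 0 0 0; 0 0 0 0 0 0.003 0; 0 0 0 0 0 0.002 0; 0 0 0 0 0 0.001 0",
)

```text
clock: 9.35
position: [0.4478, 0.1308, 0.0607]
ee_rot: [0.008, 0.0, 1.0, 0.002]
contact_force: [-0.6, 0.3, -0.1]
width: 0.0113
```

```bash
python3 -c "
from h import *
plan(.4455,.131,.059,90,0,vmax=.025)"
```

```text
pos [0.4478 0.1308 0.0607] aY 89.95 tilt 0.95 F [-0.6  0.3 -0.1] w 0.0113 t 9.35 n 1
0.3 0.9 -0.1 0.0023 0.0002 0.0016 0 ;
```

>>> drive_tool(
  motion="0.2 0.9 0 0.001 0 0.002 0; 0 0 0 0 0 0.001 0; 0 0 0 0 0 0 0",
)

```text
clock: 9.72
position: [0.4474, 0.1309, 0.0577]
ee_rot: [-0.0, 0.0, 1.0, 0.001]
contact_force: [-0.9, -0.6, 0.9]
width: 0.0111
```

```bash
python3 -c "
from h import *
plan(.4455,.131,.059,90,0,vmax=.025)"
```

```text
pos [0.4474 0.1309 0.0577] aY 89.95 tilt 0.07 F [-0.9 -0.6  0.9] w 0.0111 t 9.72 n 1
0.1 -0.0 -0.0 0.0019 0.0001 -0.0013 0 ;
```

Touching the floor (about 1–2 N). Release and rise.

>>> drive_tool(
  motion="0 0 0 0 0 0 35; 0 0 0 0 0 0 35; 0 0 0 0 0 -0.015 35; 0 0 0 0 0 -0.03 35; 0 0 0 0 0 -0.04 35; 0 0 0 0 0 0 35",
)

```text
clock: 10.48
position: [0.4472, 0.1308, 0.1443]
ee_rot: [-0.001, 0.0, 1.0, 0.001]
contact_force: [-0.3, -0.0, -0.3]
width: 0.0304
```

```bash
python3 -c "
from h import *
im,d=snap('scene','scene7')
c=cv2.resize(im[150:270,170:310],None,fx=5,fy=5,interpolation=cv2.INTER_CUBIC);cv2.imwrite('pics/s7a.png',c[:,:,::-1])
plan(.528,.233,.125,96.3,35,vmax=.045)"
```

```text
pos [0.4456 0.1305 0.1427] aY 89.95 tilt 0.3 F [ 0.4  1.  -0.2] w 0.0299 t 10.53 n 3
0.0 -0.1 -2.1 -0.0275 0.0342 0.0058 35 ; 0.0 -0.1 -2.1 -0.0287 0.0331 0.0058 35 ; 0.0 -0.1 -2.1 -0.0299 0.0321 0.0059 35 ;
```

View pics/s7a.png

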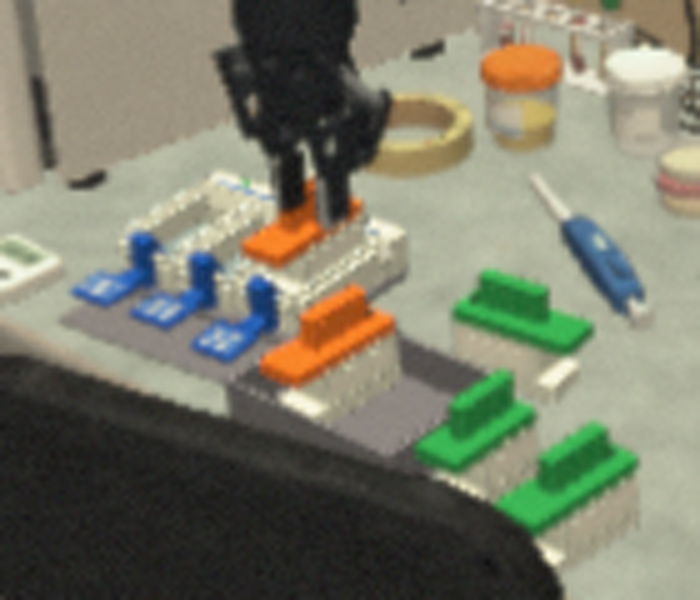

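>>> drive_tool(
  motion="0 0 -2.1 -0.027 0.033 0.005 35; 0 0 -2.1 -0.029 0.033 0.005 35; 0 0 -2.1 -0.030 0.032 0.005 35; 0 0 0 0 0 0 35; 0 0 0 0 0 0 35",
)

```text
clock: 11.15
position: [0.525, 0.2323, 0.1198]
ee_rot: [-0.009, -0.056, 0.998, -0.001]
contact_force: [0.3, -0.3, 0.2]
width: 0.0291
```

```bash
python3 -c "
from h import *
plan(.5315,.2348,.0775,96.3,35,vmax=.025)"
```

```text
pos [0.525  0.2323 0.1198] aY 96.38 tilt 1.0 F [ 0.3 -0.3  0.2] w 0.0291 t 11.15 n 2
-0.1 -0.5 0.0 -0.0037 0.0009 0.0211 35 ; -0.1 -0.5 0.0 -0.0035 0.0009 0.0211 35 ;
```

>>> drive_tool(
  motion="0 -0.5 0 -0.004 0.001 0.020 35; 0 -0.5 0 -0.003 0.001 0.019 35; 0 0 0 0 0 0 35; 0 0 0 0 0 0.003 35; 0 0 0 0 0 0 35",
)

```text
clock: 11.78
position: [0.5276, 0.231, 0.077]
ee_rot: [-0.001, -0.054, 0.999, -0.002]
contact_force: [-0.0, 0.1, -0.0]
width: 0.0298
```

```bash
python3 -c "
from h import *
plan(.5315,.2348,.0765,96.3,35,vmax=.025)"
```

```text
pos [0.5276 0.231  0.077 ] aY 96.18 tilt 0.27 F [-0.   0.1 -0. ] w 0.0298 t 11.78 n 1
-0.2 -0.2 -0.1 -0.0042 0.0033 0.0004 35 ;
```

>>> drive_tool(
  motion="0 0 0 -0.003 0.003 0 35; 0 0 0 0 0 0 0; 0 0 0 0 0 0 0; 0 0 0 0 0 0 0; 0 0 0 0 0 0 0; 0 0 0 0 0 -0.012 0; 0 0 0 0 0 -0.02 0; 0 0 0 0 0 -0.03 0; 0 0 0 0 0 -0.03 0; 0 0 0 0 0 -0.01 0; 0 0 0 0 0 0 0",
)

```text
clock: 13.15
position: [0.5305, 0.2352, 0.1849]
ee_rot: [-0.001, -0.054, 0.999, -0.001]
contact_force: [-0.3, 0.1, -1.5]
width: 0.0111
```

```bash
python3 -c "
from h import *
plan(.447,.071,.17,90,0,vmax=.045)
im,d=snap('scene','scene8')
c=cv2.resize(im[130:250,150:310],None,fx=4.8,fy=4.8,interpolation=cv2.INTER_CUBIC);cv2.imwrite('pics/s8a.png',c[:,:,::-1])"
```

```text
pos [0.5305 0.2352 0.1849] aY 96.18 tilt 0.2 F [-0.3  0.1 -1.5] w 0.0111 t 13.15 n 5
-0.0 -0.0 1.2 0.0201 -0.0308 0.0031 0 ; -0.0 -0.0 1.2 0.0195 -0.0313 0.0031 0 ; -0.0 -0.0 1.2 0.0188 -0.0317 0.0030 0 ; -0.0 -0.0 1.2 0.0181 -0.0321 0.0030 0 ; -0.0 -0.0 1.2 0.0174 -0.0325 0.0030 0 ;
```

View pics/s8a.png

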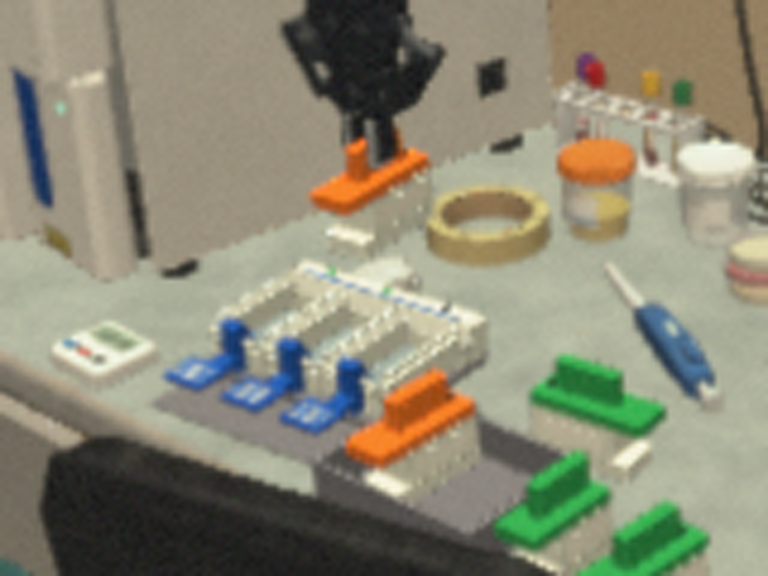

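>>> drive_tool(
  motion="0 0 1.2 0.020 -0.031 0 0; 0 0 1.2 0.020 -0.031 0 0; 0 0 1.2 0.019 -0.032 0 0; 0 0 1.2 0.018 -0.032 0 0; 0 0 1.2 0.016 -0.032 0.005 0; 0 0 0 0 0 0 0; 0 0 0 0 0 0 0",
)

```text
clock: 14.08
position: [0.4399, 0.067, 0.1712]
ee_rot: [-0.01, -0.0, 1.0, -0.002]
contact_force: [0.5, -0.3, -1.3]
width: 0.011
```

```bash
python3 -c "
from h import *
plan(.450,.0705,.068,90,0,vmax=.03)"
```

```text
pos [0.4399 0.067  0.1712] aY 90.06 tilt 1.15 F [ 0.5 -0.3 -1.3] w 0.011 t 14.07 n 4
-0.1 -0.3 0.0 -0.0030 0.0010 0.0257 0 ; -0.1 -0.3 0.0 -0.0029 0.0010 0.0258 0 ; -0.1 -0.3 0.0 -0.0028 0.0009 0.0258 0 ; -0.1 -0.3 0.0 -0.0027 0.0009 0.0258 0 ;
```

>>> drive_tool(
  motion="0 -1.0 0 -0.004 0.001 0.025 0; 0 0 0 -0.003 0.001 0.025 0; 0 0 0 -0.001 0.001 0.025 0; 0 0 0 0 0 0.018 0; 0 0 0 0 0 0 0; 0 0 0 0 0 0 0",
)

```text
clock: 14.82
position: [0.4515, 0.0748, 0.0749]
ee_rot: [0.0, -0.004, 1.0, -0.001]
contact_force: [0.7, -0.2, -0.5]
width: 0.0112
```

```bash
python3 -c "
from h import *
plan(.450,.0705,.06,90,0,vmax=.03)"
```

```text
pos [0.4515 0.0748 0.0749] aY 90.42 tilt 0.13 F [ 0.7 -0.2 -0.5] w 0.0112 t 14.82 n 1
-0.1 0.0 0.4 0.0016 -0.0042 0.0149 0 ;
```

>>> drive_tool(
  motion="0 0 0.4 0.002 -0.004 0.008 0; 0 0 0 0 0 0.006 0; 0 0 0 0 0 0 0; 0 0 0 0 0 0.002 0; 0 0 0 0 0 0 0",
)

```text
clock: 15.45
position: [0.4515, 0.0705, 0.0603]
ee_rot: [0.003, -0.0, 1.0, -0.001]
contact_force: [-0.3, 0.7, -0.5]
width: 0.0112
```

```bash
python3 -c "
from h import *
plan(.450,.0705,.058,90,0,vmax=.03)"
```

```text
pos [0.4515 0.0705 0.0603] aY 90.0 tilt 0.35 F [-0.3  0.7 -0.5] w 0.0112 t 15.45 n 1
-0.1 0.3 0.0 0.0015 0.0000 0.0023 0 ;
```

>>> drive_tool(
  motion="0 0.3 0 0.001 0 0.002 0; 0 0 0 0 0 0.001 0; 0 0 0 0 0 0 0; 0 0 0 0 0 0 35; 0 0 0 0 0 0 35; 0 0 0 0 0 -0.015 35; 0 0 0 0 0 -0.03 35; 0 0 0 0 0 -0.04 35; 0 0 0 0 0 -0.03 35; 0 0 0 0.03 0 0 35; 0 0 0 0 0 0 35",
)

```text
clock: 16.82
position: [0.4216, 0.0702, 0.1777]
ee_rot: [0.002, -0.0, 1.0, -0.002]
contact_force: [0.1, -0.9, 1.0]
width: 0.0299
```

```bash
python3 -c "
from fits import *
im,d=snap('scene','scene9')
c=cv2.resize(im[150:270,170:310],None,fx=5,fy=5,interpolation=cv2.INTER_CUBIC);cv2.imwrite('pics/s9a.png',c[:,:,::-1])
im,d=snap('top','top4')
c=cv2.resize(im[170:270,180:320],None,fx=5,fy=5,interpolation=cv2.INTER_CUBIC);cv2.imwrite('pics/t4a.png',c[:,:,::-1])
p='p305';a=fit('top',im,'green',one(80),np.array(C[p]));print(a,np.degrees(a[0][2]))
plan(a[0][0],a[0][1],.10,90+np.degrees(a[0][2]),35,vmax=.045)"
```

```text
(array([ 0.4340517 , -0.08586777, -0.03667634]), np.float64(0.02942110386474648)) -2.1013993140853726
pos [0.4245 0.0701 0.178 ] aY 90.02 tilt 0.45 F [ 0.3 -0.1 -0.2] w 0.0299 t 16.93 n 4
-0.1 0.1 0.5 -0.0022 -0.0389 0.0196 35 ; -0.1 0.1 0.5 -0.0026 -0.0389 0.0196 35 ; -0.1 0.1 0.5 -0.0030 -0.0389 0.0196 35 ; -0.1 0.1 0.5 -0.0034 -0.0389 0.0195 35 ;
```

View pics/s9a.png

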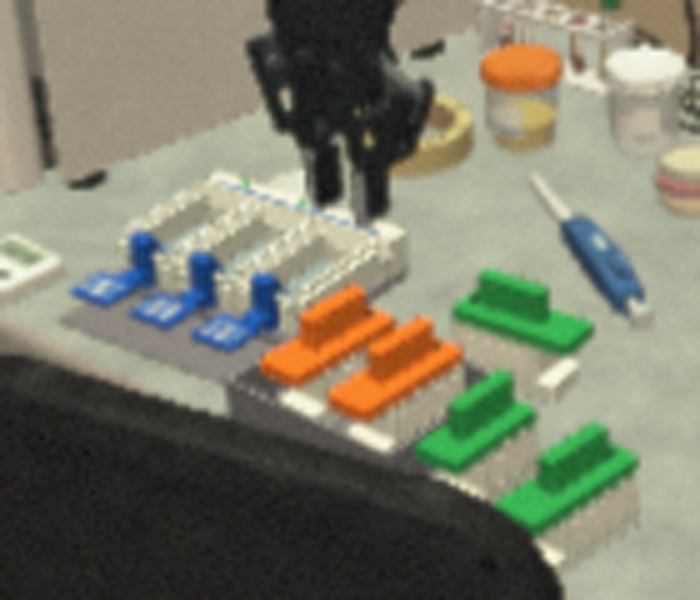

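View pics/t4a.png

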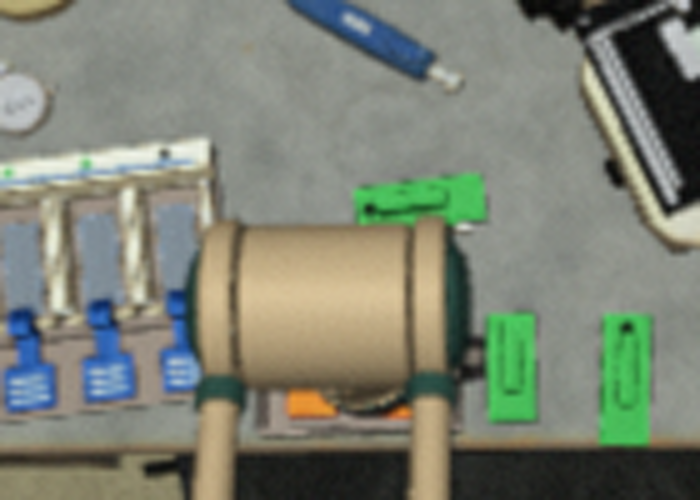

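>>> drive_tool(
  motion="0 0 0.5 -0.002 -0.039 0.010 35; 0 0 0.5 -0.003 -0.039 0.010 35; 0 0 0.5 -0.003 -0.039 0.020 35; 0 0 0.5 -0.003 -0.038 0.030 35; 0 0 0 0 0 0 35; 0 0 0 0 0 0 35",
)

```text
clock: 17.68
position: [0.4415, -0.0906, 0.1058]
ee_rot: [0.006, 0.017, 1.0, -0.002]
contact_force: [0.2, 0.5, 0.3]
width: 0.0299
```

```bash
python3 -c "
from fits import *
plan(.4340,-.0859,.056,87.9,35,vmax=.03)"
```

```text
pos [ 0.4415 -0.0906  0.1058] aY 88.05 tilt 0.76 F [0.2 0.5 0.3] w 0.0299 t 17.68 n 2
-0.1 0.4 0.1 0.0042 0.0023 0.0248 35 ; -0.1 0.4 0.1 0.0040 0.0023 0.0249 35 ;
```

>>> drive_tool(
  motion="0 0.7 0 0.004 0.002 0.024 35; 0 0 0 0.003 0.002 0.022 35; 0 0 0 0 0 0 35; 0 0 0 0 0 0 35",
)

```text
clock: 18.18
position: [0.4388, -0.0843, 0.0619]
ee_rot: [0.004, 0.015, 1.0, -0.002]
contact_force: [0.4, -0.5, 0.3]
width: 0.0298
```

```bash
python3 -c "
from fits import *
plan(.4340,-.0859,.0545,87.9,35,vmax=.03)
im,d=snap('scene','scene10')
c=cv2.resize(im[150:290,200:340],None,fx=4.2,fy=4.2,interpolation=cv2.INTER_CUBIC);cv2.imwrite('pics/s10a.png',c[:,:,::-1])
"
```

```text
pos [ 0.4388 -0.0843  0.0619] aY 88.32 tilt 0.5 F [ 0.4 -0.5  0.3] w 0.0298 t 18.18 n 1
-0.3 0.4 0.4 0.0049 -0.0017 0.0074 35 ;
```

View pics/s10a.png

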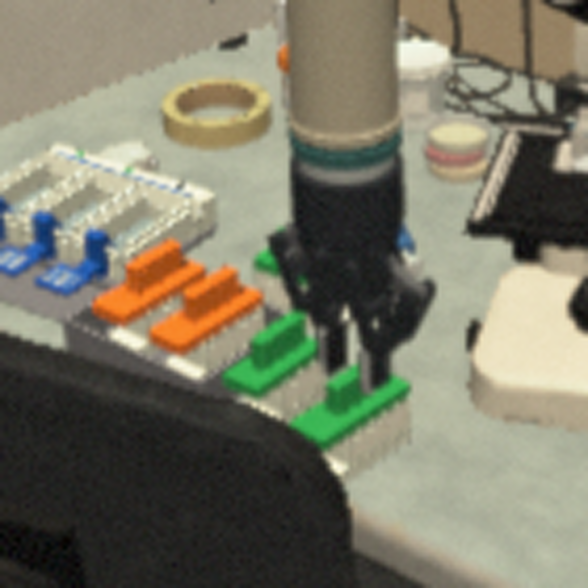

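>>> drive_tool(
  motion="-0.3 0.4 0 0.005 -0.002 0.004 35; 0 0 0 0 0 0.002 35; 0 0 0 0 0 0 35",
)

```text
clock: 18.6
position: [0.4346, -0.0866, 0.0572]
ee_rot: [0.002, 0.015, 1.0, 0.0]
contact_force: [0.6, -0.3, 0.1]
width: 0.0297
```

```bash
python3 -c "
from fits import *
plan(.4340,-.0859,.0545,87.9,35,vmax=.03)
"
```

```text
pos [ 0.4346 -0.0866  0.0572] aY 88.32 tilt 0.2 F [ 0.6 -0.3  0.1] w 0.0297 t 18.6 n 1
0.0 0.2 0.4 0.0006 0.0007 0.0027 35 ;
```

>>> drive_tool(
  motion="0 0.2 -0.4 0 0 0.002 35; 0 0 0 0 0 0 0; 0 0 0 0 0 0 0; 0 0 0 0 0 0 0; 0 0 0 0 0 0 0",
  newtons=80,
)

```text
clock: 19.23
position: [0.4348, -0.0868, 0.0551]
ee_rot: [0.0, 0.011, 1.0, -0.0]
contact_force: [-0.0, 0.1, 0.3]
width: 0.0101
```

```bash
python3 -c "
from fits import *
plan(.4340,-.0859,.0545,87.9,35,vmax=.03)
"
```

```text
pos [ 0.4348 -0.0868  0.0551] aY 88.73 tilt 0.0 F [-0.   0.1  0.3] w 0.0101 t 19.23 n 1
-0.0 0.0 0.8 0.0008 0.0009 0.0006 35 ;
```

```bash
python3 -c "
from fits import *
z=np.load('pics/top4.npz');W=world('top',z['d'])
px=[(215,222),(225,222),(240,225),(260,225),(270,230),(222,250),(265,250),(222,262),(266,262)]
print(get_state()['qpos'])
for p in px: print(p,W[p[1],p[0]].round(3))
z=np.load('pics/top0.npz');W=world('top',z['d']);X,Y,Z=W[...,0],W[...,1],W[...,2]
m=(Z>.06)&(Z<.6)&(Y>.33)&(Y<.7)&(X>.38)&(X<.75)
for x0 in np.arange(.38,.74,.03):
    q=m&(X>=x0)&(X<x0+.03); print(x0.round(2),Y[q].min() if q.any() else None, Z[q].min() if q.any() else None)
z=np.load('pics/scene0.npz');W=world('scene',z['d']);X,Y,Z=W[...,0],W[...,1],W[...,2]
m=(Z>.06)&(Z<.6)&(Y>.33)&(Y<.8)&(X>.35)&(X<.75)
for x0 in np.arange(.35,.74,.03):
    q=m&(X>=x0)&(X<x0+.03); print(x0.round(2),np.percentile(Y[q],[0,5]).round(3) if q.any() else None, Z[q].max() if q.any() else None)
"
```

```text
[-3.54181249e-01  2.62956027e-01  2.03557409e+00 -7.00072398e-05
  8.43016414e-01 -1.90283405e+00]
(215, 222) [0.518 0.234 0.022]
(225, 222) [0.437 0.116 0.582]
(240, 225) [0.43  0.082 0.581]
(260, 225) [0.429 0.036 0.584]
(270, 230) [0.419 0.014 0.572]
(222, 250) [0.374 0.123 0.573]
(265, 250) [0.373 0.026 0.573]
(222, 262) [0.347 0.121 0.583]
(266, 262) [0.346 0.023 0.584]
0.38 None None
0.41 None None
0.44 0.4924332515314562 0.13569938973969475
0.47 0.4896708107109234 0.060343017201945015
0.5 0.4840013909629172 0.061156373723528334
0.53 0.4786504284387018 0.06034974175077168
0.56 0.47512028144685575 0.06023632321143224
0.59 0.4707838256026338 0.06026119469729352
0.62 0.33168961713593303 0.06043685347647276
0.65 0.3494168232908273 0.06030778620413946
0.68 0.383377177277926 0.06053078516960264
0.71 0.418273497160038 0.061501220489347475
0.35 None None
0.38 None None
0.41 None None
0.44 [0.482 0.493] 0.46006858792791194
0.47 [0.481 0.49 ] 0.4617296541437415
0.5 [0.474 0.48 ] 0.4609279005879965
0.53 [0.469 0.476] 0.4930915040748954
0.56 [0.468 0.473] 0.49642966300668356
0.59 [0.463 0.468] 0.49667272945014473
0.62 [0.331 0.379] 0.5450611461604621
0.65 [0.353 0.456] 0.5452354313679514
0.68 [0.384 0.454] 0.5444434164484642
0.71 [0.418 0.45 ] 0.5450950312605221
0.74 [0.443 0.448] 0.5448054260550197
```

>>> drive_tool(
  motion="0 0 0 0 0 -0.02 0; 0 0 0 0 0 -0.03 0; 0 0 0 0 0 -0.03 0; 0 0 0 0 0 -0.03 0; 0 0 0 0 0 0 0; 0 0 0 0 0 0 0",
)

```text
clock: 19.98
position: [0.4324, -0.0858, 0.1656]
ee_rot: [-0.003, 0.011, 1.0, 0.001]
contact_force: [-0.4, 0.6, -1.0]
width: 0.01
```

```bash
python3 -c "
from fits import *
im,d=snap('scene','scene11')
c=cv2.resize(im[130:290,200:340],None,fx=3.7,fy=3.7,interpolation=cv2.INTER_CUBIC);cv2.imwrite('pics/s11a.png',c[:,:,::-1])
plan(.5202,.3462,.17,96.3,0,vmax=.052)
"
```

```text
pos [ 0.4325 -0.0859  0.1656] aY 88.74 tilt 0.37 F [ 0.4 -0.2 -1.3] w 0.0098 t 20.02 n 9
0.0 -0.0 -0.8 -0.0087 0.0482 -0.0004 0 ; 0.0 -0.0 -0.8 -0.0094 0.0481 -0.0004 0 ; 0.0 -0.0 -0.8 -0.0101 0.0479 -0.0005 0 ; 0.0 -0.0 -0.8 -0.0108 0.0478 -0.0005 0 ; 0.0 -0.0 -0.8 -0.0115 0.0476 -0.0005 0 ; 0.0 -0.0 -0.8 -0.0122 0.0474 -0.0005 0 ; 0.0 -0.0 -0.8 -0.0129 0.0473 -0.0005 0 ; 0.0 -0.0 -0.8 -0.0136 0.0471 -0.0005 0 ; 0.0 -0.0 -0.8 -0.0143 0.0469 -0.0005 0 ;
```

View pics/s11a.png

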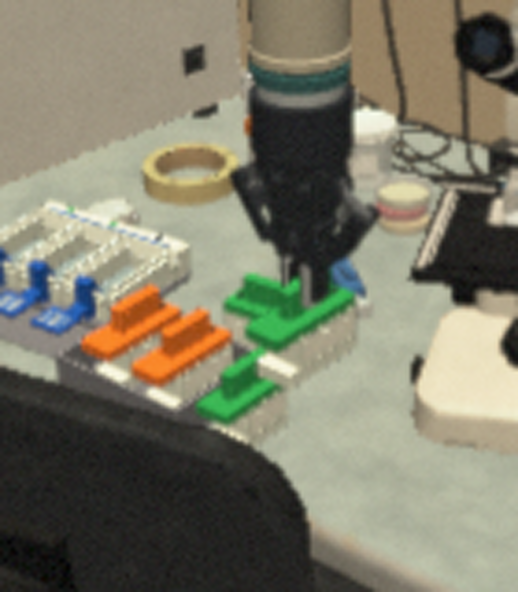

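>>> drive_tool(
  motion="0 0 -0.8 -0.009 0.048 -0.001 0; 0 0 -0.8 -0.009 0.048 0 0; 0 0 -0.8 -0.010 0.048 0 0; 0 0 -0.8 -0.011 0.048 0 0; 0 0 -0.8 -0.012 0.048 0 0; 0 0 -0.8 -0.012 0.047 0 0; 0 0 -0.8 -0.013 0.047 0 0; 0 0 -0.8 -0.013 0.045 0 0; 0 0 -0.8 -0.013 0.030 0 0; 0 0 0 0 0 0 0; 0 0 0 0 0 0 0",
)

```text
clock: 21.4
position: [0.5177, 0.3366, 0.1471]
ee_rot: [-0.017, -0.052, 0.998, -0.003]
contact_force: [0.4, -0.5, -1.0]
width: 0.01
```

```bash
python3 -c "
from fits import *
plan(.5202,.3462,.13,96.3,0,vmax=.052)
"
```

```text
pos [0.5177 0.3366 0.1471] aY 95.99 tilt 1.93 F [ 0.4 -0.5 -1. ] w 0.01 t 21.4 n 1
-0.2 -1.9 -0.3 -0.0041 0.0094 0.0170 0 ;
```

>>> drive_tool(
  motion="-0.2 -1.9 -0.3 -0.004 0.009 0.010 0; 0 0 0 0 0 0.008 0; 0 0 0 0 0 0 0; 0 0 0 0 0 0 0",
)

```text
clock: 21.9
position: [0.5193, 0.3413, 0.1272]
ee_rot: [-0.002, -0.053, 0.999, -0.002]
contact_force: [-0.7, 0.0, -0.8]
width: 0.01
```

```bash
python3 -c "
from fits import *
plan(.5202,.3462,.115,96.3,0,vmax=.052)
"
```

```text
pos [0.5193 0.3413 0.1272] aY 96.07 tilt 0.29 F [-0.7  0.  -0.8] w 0.01 t 21.9 n 1
-0.2 -0.2 -0.2 -0.0014 0.0048 0.0122 0 ;
```

>>> drive_tool(
  motion="-0.2 -0.2 -0.2 -0.001 0.005 0.010 0; 0 0 0 0 0 0 0; 0 0 0 0 0 0 0",
)

```text
clock: 22.28
position: [0.5204, 0.3464, 0.1171]
ee_rot: [0.0, -0.054, 0.999, 0.001]
contact_force: [-0.9, -0.0, -0.3]
width: 0.0103
```

```bash
python3 -c "
from fits import *
plan(.5202,.3462,.105,96.3,0,vmax=.052)
im,d=snap('scene','scene12')
c=cv2.resize(im[140:240,150:280],None,fx=6,fy=6,interpolation=cv2.INTER_CUBIC);cv2.imwrite('pics/s12a.png',c[:,:,::-1])
im,d=snap('top','top5')
c=cv2.resize(im[170:270,140:280],None,fx=5,fy=5,interpolation=cv2.INTER_CUBIC);cv2.imwrite('pics/t5a.png',c[:,:,::-1])
"
```

```text
pos [0.5204 0.3464 0.1171] aY 96.24 tilt 0.07 F [-0.9 -0.  -0.3] w 0.0103 t 22.27 n 1
0.1 0.0 -0.1 0.0002 -0.0002 0.0121 0 ;
```

View pics/s12a.png

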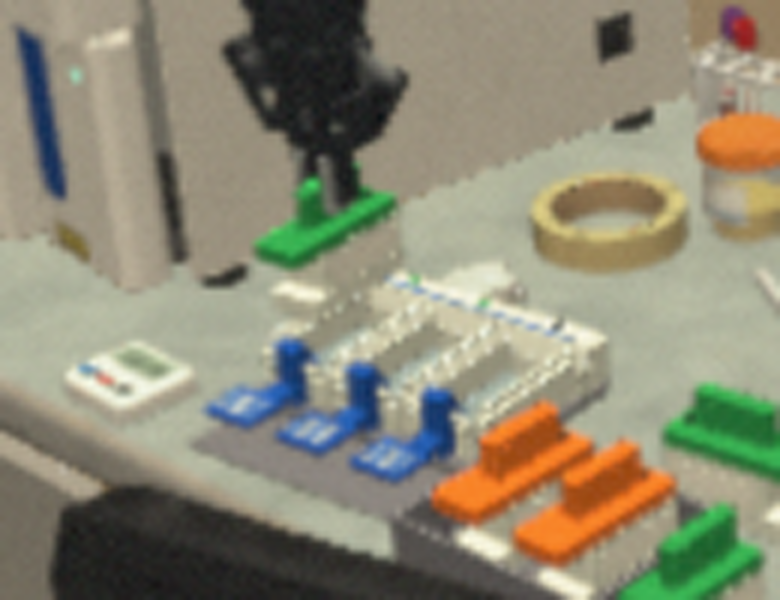

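View pics/t5a.png

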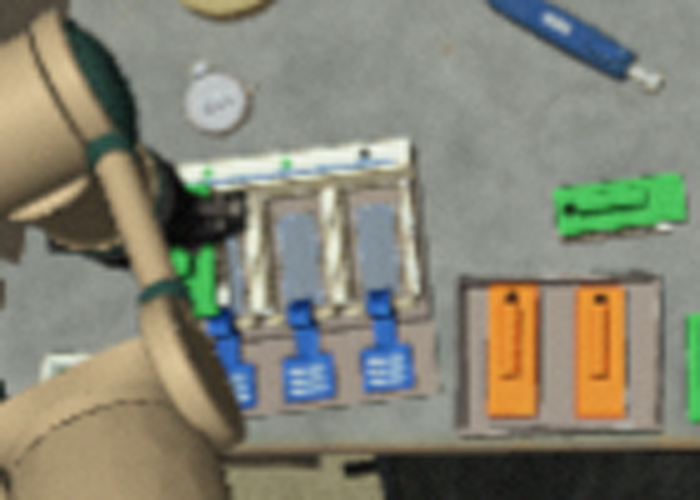

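```bash
python3 -c "
from fits import *
A=np.load('pics/scene0.npz')['im']
f=lambda b,z:(lambda p:[tf(cparts(80)[0]+[0,b,0],p,z)]+[tf(cparts(80)[1]+[0,b,0],p,z)])
print('scene dock',fit('scene',A,'orange',dockpolys([0,-.056],[.016,.016]),np.array([.5256,.2905,.1105])))
B=np.load('pics/scene12.npz')['im']
print('scene held',fit('scene',B,'green',one(80,.062),np.array([.5194,.3462,.1105])))
print('scene p305',fit('scene',A,'green',one(80,0),np.array([.434,-.0859,-.0367])))
"
```

```text
scene dock (array([0.52609265, 0.28865542, 0.1309421 ]), np.float64(0.17408589097495597))
scene held (array([0.52289045, 0.34736214, 0.198826  ]), np.float64(0.38840159578563793))
scene p305 (array([ 0.43678583, -0.08789793,  0.01523238]), np.float64(0.4858885620549267))
```

>>> drive_tool(
  motion="0 0 0 0 0 0.012 0; 0 0 0 0 0 0 0; 0 0 0 0 0 0.006 0; 0 0 0 0 0 0.004 0; 0 0 0 0 0 0 0",
)

```text
clock: 23.0
position: [0.521, 0.3465, 0.0937]
ee_rot: [0.001, -0.055, 0.999, 0.001]
contact_force: [0.1, -0.1, -0.1]
width: 0.0101
```

```bash
python3 -c "
from fits import *
plan(.5202,.3462,.08,96.3,0,vmax=.052)
im,d=snap('scene','scene13')
c=cv2.resize(im[140:240,150:280],None,fx=6,fy=6,interpolation=cv2.INTER_CUBIC);cv2.imwrite('pics/s13a.png',c[:,:,::-1])
"
```

```text
pos [0.521  0.3465 0.0937] aY 96.25 tilt 0.13 F [ 0.1 -0.1 -0.1] w 0.0101 t 23.0 n 1
0.1 0.1 -0.0 0.0009 -0.0002 0.0137 0 ;
```

View pics/s13a.png

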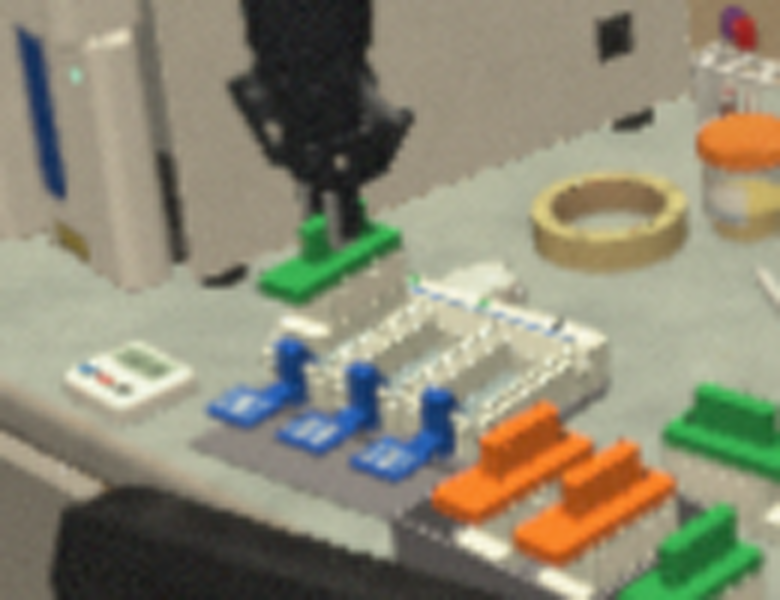

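>>> drive_tool(
  motion="0 0 0 0.001 0 0.006 0; 0 0 0 0 0 0.003 0; 0 0 0 0 0 0 0",
)

```text
clock: 23.42
position: [0.5217, 0.3467, 0.0851]
ee_rot: [0.003, -0.055, 0.999, 0.001]
contact_force: [1.8, 0.3, -1.0]
width: 0.0099
```

>>> drive_tool(
  motion="0 0 0 0 0 0.004 0; 0 0 0 0 0 0.003 0; 0 0 0 0 0 0 0",
)

```text
clock: 23.8
position: [0.5212, 0.347, 0.0819]
ee_rot: [0.003, -0.054, 0.999, 0.002]
contact_force: [1.6, -0.0, -2.0]
width: 0.0106
```

```bash
python3 -c "
from fits import *
plan(.5202,.3462,.077,96.3,0,vmax=.052)
"
```

```text
pos [0.5212 0.347  0.0819] aY 96.25 tilt 0.42 F [ 1.6 -0.  -2. ] w 0.0106 t 23.8 n 1
0.2 0.4 -0.1 0.0012 -0.0007 0.0049 0 ;
```

>>> drive_tool(
  motion="0 0.3 0 0.001 0 0.005 0; 0 0 0 0 0 0.004 0; 0 0 0 0 0 0 0",
)

```text
clock: 24.18
position: [0.5211, 0.3473, 0.0819]
ee_rot: [0.004, -0.055, 0.998, 0.002]
contact_force: [2.0, -0.5, -2.3]
width: 0.01
```

>>> drive_tool(
  motion="0 0 0 0 0 0.004 0; 0 0 0 0 0 0.004 0; 0 0 0 0 0 0 0",
)

```text
clock: 24.55
position: [0.5209, 0.3473, 0.0815]
ee_rot: [0.005, -0.055, 0.998, 0.003]
contact_force: [1.6, -0.5, -2.7]
width: 0.0099
```

```bash
python3 -c "
from fits import *
plan(.5202,.3462,.071,96.3,0,vmax=.052)
im,d=snap('scene','scene14')
c=cv2.resize(im[140:240,150:280],None,fx=6,fy=6,interpolation=cv2.INTER_CUBIC);cv2.imwrite('pics/s14a.png',c[:,:,::-1])
"
```

```text
pos [0.5209 0.3473 0.0815] aY 96.35 tilt 0.69 F [ 1.6 -0.5 -2.7] w 0.0099 t 24.55 n 1
0.3 0.6 0.0 0.0009 -0.0011 0.0105 0 ;
```

View pics/s14a.png

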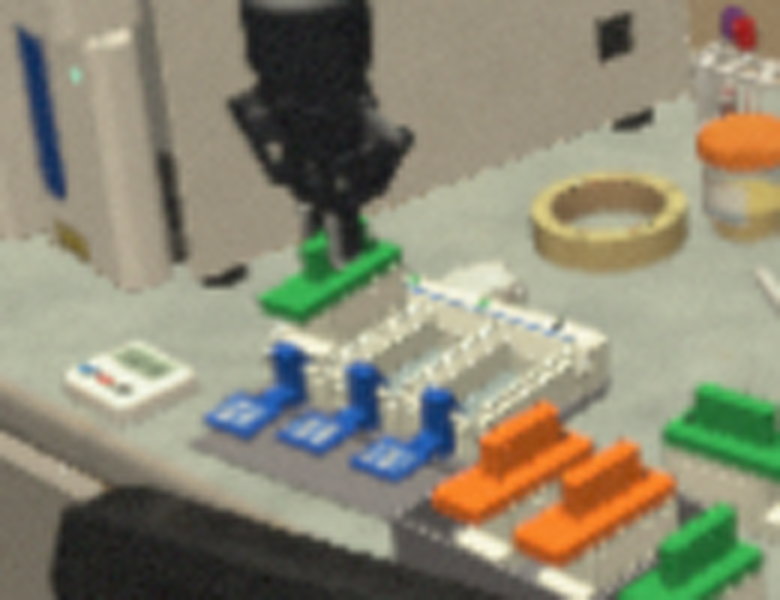

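>>> drive_tool(
  motion="0.3 0.6 0 0.001 -0.001 0.008 0; 0 0 0 0 0 0.008 0; 0 0 0 0 0 0 0",
)

```text
clock: 24.98
position: [0.5186, 0.3471, 0.0711]
ee_rot: [-0.0, -0.055, 0.998, 0.001]
contact_force: [1.8, -1.0, 4.2]
width: 0.0104
```

```bash
python3 -c "
from fits import *
plan(.5202,.3462,.071,96.3,0,vmax=.052)
"
```

```text
pos [0.5186 0.3471 0.0711] aY 96.34 tilt 0.11 F [ 1.8 -1.   4.2] w 0.0104 t 24.98 n 1
0.1 -0.0 0.0 -0.0015 -0.0011 0.0000 0 ;
```

>>> drive_tool(
  motion="0 0 0 0 0 0.008 0; 0 0 0 0 0 0.010 0; 0 0 0 0 0 0.012 0",
)

```text
clock: 25.35
position: [0.5225, 0.3476, 0.067]
ee_rot: [0.006, -0.056, 0.998, 0.002]
contact_force: [-19.4, -11.7, 81.0]
width: 0.0101
```

```bash
python3 -c "
from fits import *
plan(.5202,.3462,.071,96.3,0,vmax=.052)
"
```

```text
pos [0.5225 0.3476 0.067 ] aY 96.39 tilt 0.75 F [-19.4 -11.7  81. ] w 0.0101 t 25.35 n 1
0.2 0.7 0.1 0.0023 -0.0011 -0.0040 0 ;
```

>>> drive_tool(
  motion="0 0 0 0 0 -0.003 0; 0 0 0 0 0 0 35; 0 0 0 0 0 0 35; 0 0 0 0 0 -0.01 35; 0 0 0 0 0 -0.03 35; 0 0 0 0 0 -0.04 35; 0 0 0 0 0 0 35",
)

```text
clock: 26.22
position: [0.5193, 0.3472, 0.1486]
ee_rot: [0.001, -0.055, 0.998, 0.001]
contact_force: [0.3, 0.5, 0.3]
width: 0.0295
```

```bash
python3 -c "
from fits import *
im,d=snap('scene','scene15')
c=cv2.resize(im[140:240,150:280],None,fx=6,fy=6,interpolation=cv2.INTER_CUBIC);cv2.imwrite('pics/s15a.png',c[:,:,::-1])
plan(.45,.2,.2,96.3,35,vmax=.052)
"
```

```text
pos [0.518  0.3465 0.1465] aY 96.32 tilt 0.11 F [ 0.1 -0.3  0.8] w 0.0301 t 26.27 n 4
0.0 -0.0 0.0 0.0209 -0.0345 -0.0134 35 ; 0.0 -0.0 0.0 0.0209 -0.0345 -0.0134 35 ; 0.0 -0.0 0.0 0.0209 -0.0345 -0.0134 35 ; 0.0 -0.0 0.0 0.0209 -0.0345 -0.0134 35 ;
```

View pics/s15a.png

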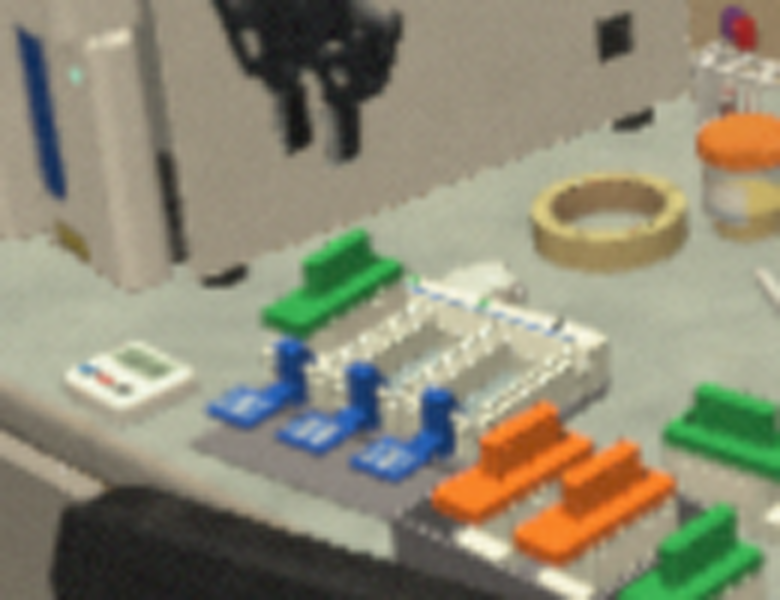

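```bash
python3 -c "
from fits import *
plan(.52,.0636,.17,6.7,35,vmax=.05,rmax=9.5)
print(get_state()['qpos'])
"
```

```text
pos [0.518  0.3465 0.1465] aY 96.32 tilt 0.11 F [ 0.1 -0.3  0.8] w 0.0301 t 26.27 n 10
-0.0 -0.0 9.0 0.0029 -0.0281 -0.0024 35 ; -0.0 -0.0 9.0 -0.0015 -0.0282 -0.0024 35 ; -0.0 -0.0 9.0 -0.0059 -0.0277 -0.0024 35 ; -0.0 -0.0 9.0 -0.0101 -0.0264 -0.0024 35 ; -0.0 -0.0 9.0 -0.0141 -0.0245 -0.0024 35 ; -0.0 -0.0 9.0 -0.0178 -0.0220 -0.0024 35 ; -0.0 -0.0 9.0 -0.0210 -0.0190 -0.0024 35 ; -0.0 -0.0 9.0 -0.0237 -0.0155 -0.0024 35 ; -0.0 -0.0 9.0 -0.0258 -0.0116 -0.0024 35 ; -0.0 -0.0 9.0 -0.0273 -0.0074 -0.0024 35 ; 
[ 4.77120830e-01  4.02937773e-01  1.52830292e+00  1.52562866e-03
  1.21150187e+00 -1.20445428e+00]
```

>>> drive_tool(
  motion="0 0 9 0.003 -0.028 -0.005 35; 0 0 9 -0.002 -0.028 -0.005 35; 0 0 9 -0.006 -0.028 -0.004 35; 0 0 9 -0.010 -0.026 -0.003 35; 0 0 9 -0.014 -0.025 -0.002 35; 0 0 9 -0.018 -0.022 -0.002 35; 0 0 9 -0.021 -0.019 -0.002 35; 0 0 9 -0.024 -0.015 -0.002 35; 0 0 9 -0.026 -0.012 -0.002 35; 0 0 8 -0.027 -0.007 -0.002 35; 0 0 0 0 0 0 35; 0 0 0 0 0 0 35",
)

```text
clock: 27.78
position: [0.5055, 0.0547, 0.1583]
ee_rot: [-0.011, 0.679, 0.734, -0.013]
contact_force: [-1.0, 0.4, 0.1]
width: 0.03
```

```bash
python3 -c "
from fits import *
im,d=snap('top','top6')
c=cv2.resize(im[170:270,140:320],None,fx=4.4,fy=4.4,interpolation=cv2.INTER_CUBIC);cv2.imwrite('pics/t6a.png',c[:,:,::-1])
W=world('top',d)
for b in blobs(im,'green',60):
    P=W[b]
    if P[:,1].mean()>.25: print(P.mean(0),np.percentile(P[:,2],[5,30,50,90]).round(4))
for zz in (.016,.022): print(zz,fit('top',im,'green',one(80,zz),np.array([.5194,.3462,.1105])))
plan(.5544,.0636,.1,6.7,35,vmax=.05,rmax=9.5)
"
```

```text
[0.51260786 0.34371226 0.07952097] [0.0618 0.0666 0.0688 0.0923]
0.016 (array([0.52207248, 0.34999928, 0.11352914]), np.float64(0.08773290094647493))
0.022 (array([0.52139676, 0.34860638, 0.11322081]), np.float64(0.09569377576682359))
pos [0.5055 0.0547 0.1583] aY 4.49 tilt 1.99 F [ 0.5  0.2 -0.4] w 0.03 t 27.82 n 2
-1.0 0.0 -1.1 0.0025 0.0257 0.0283 35 ; -1.0 0.0 -1.1 0.0020 0.0253 0.0287 35 ;
```

View pics/t6a.png

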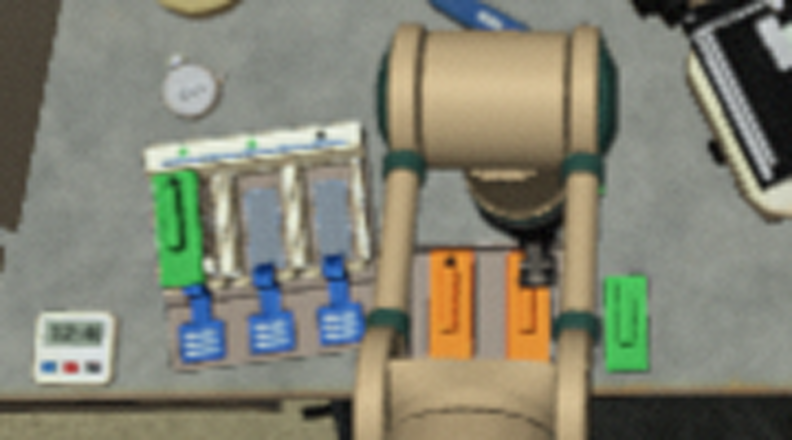

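>>> drive_tool(
  motion="-1 0 -1.1 0.002 0.025 0.015 35; -1 0 -1.1 0.002 0.023 0.015 35; 0 0 0 0 0 0 35; 0 0 0 0 0 0 35",
)

```text
clock: 28.32
position: [0.5519, 0.0667, 0.1257]
ee_rot: [-0.001, 0.662, 0.75, -0.0]
contact_force: [1.1, 0.0, -0.3]
width: 0.0299
```

```bash
python3 -c "
from fits import *
plan(.5544,.0636,.09,6.7,35,vmax=.05,rmax=9.5)
im,d=snap('scene','scene16')
c=cv2.resize(im[140:270,200:330],None,fx=4.6,fy=4.6,interpolation=cv2.INTER_CUBIC);cv2.imwrite('pics/s16a.png',c[:,:,::-1])
A=np.load('pics/scene0.npz')['im']
for I in (A,im):
  print([(np.nonzero(b)[1].mean().round(2),np.nonzero(b)[0].mean().round(2),b.sum()) for b in blobs(I,'green',40)])
"
```

```text
pos [0.5519 0.0667 0.1257] aY 7.14 tilt 0.09 F [ 1.1  0.  -0.3] w 0.0299 t 28.32 n 1
-0.1 -0.0 0.4 -0.0034 0.0021 0.0357 35 ; 
[(np.float64(273.64), np.float64(212.25), np.int64(228)), (np.float64(264.52), np.float64(234.42), np.int64(234)), (np.float64(283.01), np.float64(245.48), np.int64(279)), (np.float64(382.99), np.float64(276.56), np.int64(328))]
[(np.float64(205.0), np.float64(186.93), np.int64(178)), (np.float64(273.6), np.float64(212.22), np.int64(227)), (np.float64(264.53), np.float64(234.45), np.int64(233)), (np.float64(383.02), np.float64(276.57), np.int64(329))]
```

View pics/s16a.png

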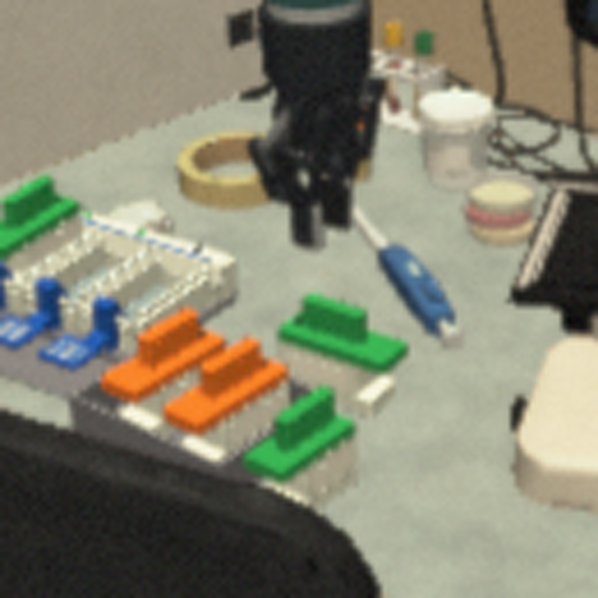

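>>> drive_tool(
  motion="0 0 0.4 -0.003 0.002 0.025 35; 0 0 0 0 0 0.025 35; 0 0 0 0 0 0.010 35; 0 0 0 0 0 0 35; 0 0 0 0 0 0 35",
)

```text
clock: 29.0
position: [0.5545, 0.0643, 0.0687]
ee_rot: [0.001, 0.664, 0.748, 0.002]
contact_force: [0.2, 0.1, 0.5]
width: 0.0295
```

```bash
python3 -c "
from fits import *
plan(.5544,.0636,.0553,6.7,35,vmax=.05,rmax=9.5)
"
```

```text
pos [0.5545 0.0643 0.0687] aY 6.77 tilt 0.25 F [0.2 0.1 0.5] w 0.0295 t 29.0 n 1
0.3 -0.0 0.1 -0.0007 -0.0002 0.0134 35 ;
```

>>> drive_tool(
  motion="0.3 0 0 -0.001 0 0.010 35; 0 0 0 0 0 0 35; 0 0 0 0 0 0.003 35; 0 0 0 0 0 0 35",
)

```text
clock: 29.5
position: [0.5558, 0.0632, 0.0564]
ee_rot: [0.001, 0.664, 0.748, 0.001]
contact_force: [-0.9, 0.0, 0.4]
width: 0.0299
```

```bash
python3 -c "
from fits import *
plan(.5544,.0636,.0553,6.7,35,vmax=.05,rmax=9.5)
im,d=snap('scene','scene17')
c=cv2.resize(im[160:260,210:310],None,fx=5.8,fy=5.8,interpolation=cv2.INTER_CUBIC);cv2.imwrite('pics/s17a.png',c[:,:,::-1])
"
```

```text
pos [0.5558 0.0632 0.0564] aY 6.77 tilt 0.11 F [-0.9  0.   0.4] w 0.0299 t 29.5 n 1
0.1 0.0 0.1 0.0005 -0.0013 0.0011 35 ;
```

View pics/s17a.png

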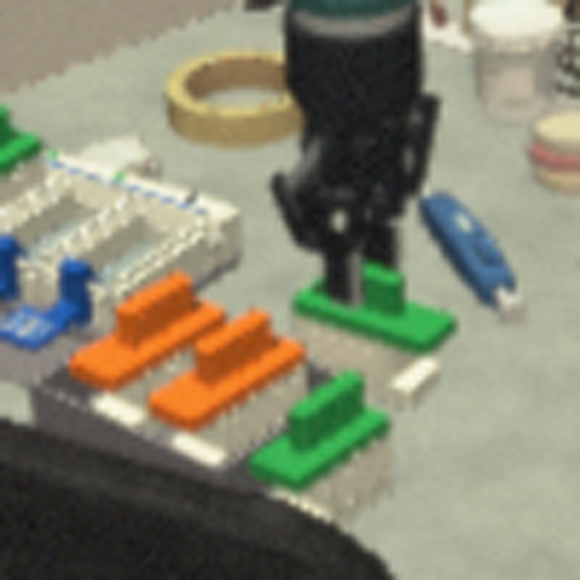

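>>> drive_tool(
  motion="0 0 0 0 -0.001 0.001 35; 0 0 0 0 0 0 0; 0 0 0 0 0 0 0; 0 0 0 0 0 0 0; 0 0 0 0 0 0 0",
)

```text
clock: 30.18
position: [0.555, 0.0631, 0.0558]
ee_rot: [0.001, 0.664, 0.748, 0.001]
contact_force: [-0.5, 0.4, 0.4]
width: 0.0102
```

```bash
python3 -c "
from fits import *
plan(.5544,.0636,.16,6.7,35,vmax=.03,rmax=9.5)
"
```

```text
pos [0.555  0.0631 0.0558] aY 6.77 tilt 0.16 F [-0.5  0.4  0.4] w 0.0102 t 30.18 n 4
0.0 0.0 0.0 0.0001 -0.0001 -0.0261 35 ; 0.0 0.0 0.0 0.0001 -0.0001 -0.0261 35 ; 0.0 0.0 0.0 0.0001 -0.0001 -0.0261 35 ; 0.0 0.0 0.0 0.0001 -0.0001 -0.0261 35 ;
```

>>> drive_tool(
  motion="0 0 0 0 0 -0.015 0; 0 0 0 0 0 -0.03 0; 0 0 0 0 0 -0.035 0; 0 0 0 0 0 -0.035 0; 0 0 0 0 0 -0.01 0; 0 0 0 0 0 0 0",
)

```text
clock: 30.92
position: [0.5537, 0.0632, 0.1863]
ee_rot: [0.001, 0.664, 0.748, 0.0]
contact_force: [-0.1, -0.2, -2.0]
width: 0.01
```

```bash
python3 -c "
from fits import *
plan(.5264,.2905,.19,-83.7,0,vmax=.05,rmax=9.5)
im,d=snap('scene','scene18')
c=cv2.resize(im[140:270,200:330],None,fx=4.6,fy=4.6,interpolation=cv2.INTER_CUBIC);cv2.imwrite('pics/s18a.png',c[:,:,::-1])
"
```

```text
pos [0.5537 0.0632 0.1863] aY 6.77 tilt 0.07 F [-0.1 -0.2 -2. ] w 0.01 t 30.93 n 10
0.0 -0.0 9.0 0.0229 -0.0000 -0.0004 0 ; 0.0 -0.0 9.0 0.0226 -0.0036 -0.0004 0 ; 0.0 -0.0 9.0 0.0218 -0.0071 -0.0004 0 ; 0.0 -0.0 9.0 0.0204 -0.0105 -0.0004 0 ; 0.0 -0.0 9.0 0.0185 -0.0135 -0.0004 0 ; 0.0 -0.0 9.0 0.0161 -0.0163 -0.0004 0 ; 0.0 -0.0 9.0 0.0133 -0.0186 -0.0004 0 ; 0.0 -0.0 9.0 0.0103 -0.0205 -0.0004 0 ; 0.0 -0.0 9.0 0.0069 -0.0218 -0.0004 0 ; 0.0 -0.0 9.0 0.0034 -0.0226 -0.0004 0 ;
```

View pics/s18a.png

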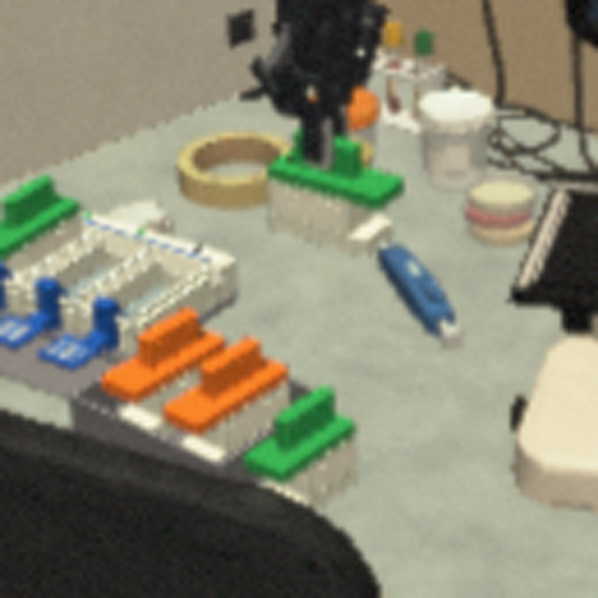

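>>> drive_tool(
  motion="0 0 9 0.023 0 -0.002 0; 0 0 9 0.023 -0.004 -0.002 0; 0 0 9 0.022 -0.007 -0.002 0; 0 0 9 0.020 -0.010 -0.002 0; 0 0 9 0.018 -0.013 -0.002 0; 0 0 9 0.016 -0.016 -0.002 0; 0 0 9 0.013 -0.019 -0.002 0; 0 0 9 0.010 -0.020 -0.002 0; 0 0 9 0.007 -0.022 -0.002 0; 0 0 7 0.003 -0.020 -0.002 0; 0 0 0 0 0 0 0; 0 0 0 0 0 0 0",
)

```text
clock: 32.48
position: [0.5191, 0.2902, 0.1821]
ee_rot: [0.005, 0.998, 0.051, -0.021]
contact_force: [-0.7, 0.3, -1.3]
width: 0.0102
```

```bash
python3 -c "
from fits import *
plan(.526,.2915,.13,-83.7,0,vmax=.05,rmax=9.5)
"
```

```text
pos [0.5191 0.2902 0.1821] aY -84.11 tilt 2.47 F [-0.7  0.3 -1.3] w 0.0102 t 32.48 n 2
0.2 1.2 -0.2 0.0046 -0.0005 0.0259 0 ; 0.2 1.2 -0.2 0.0041 -0.0004 0.0260 0 ;
```

>>> drive_tool(
  motion="0.2 1.2 -0.2 0.004 -0.001 0.020 0; 0.2 1.2 -0.2 0.003 0 0.020 0; 0 0 0 0 0 0.010 0; 0 0 0 0 0 0 0; 0 0 0 0 0 0 0",
)

```text
clock: 33.1
position: [0.5251, 0.2876, 0.1296]
ee_rot: [0.001, 0.998, 0.055, -0.001]
contact_force: [-1.3, 0.5, -1.2]
width: 0.0104
```

```bash
python3 -c "
from fits import *
plan(.526,.2915,.115,-83.7,0,vmax=.05,rmax=9.5)
"
```

```text
pos [0.5251 0.2876 0.1296] aY -83.65 tilt 0.19 F [-1.3  0.5 -1.2] w 0.0104 t 33.1 n 1
0.2 0.1 0.0 0.0013 -0.0039 0.0146 0 ;
```

>>> drive_tool(
  motion="0.2 0 0 0.001 -0.004 0.013 0; 0 0 0 0 0 0 0; 0 0 0 0 0 0 0",
)

```text
clock: 33.48
position: [0.5266, 0.2923, 0.1168]
ee_rot: [-0.001, 0.998, 0.055, 0.0]
contact_force: [0.8, -0.0, -0.7]
width: 0.0102
```

```bash
python3 -c "
from fits import *
plan(.526,.2915,.09,-83.7,0,vmax=.05,rmax=9.5)
im,d=snap('scene','scene19')
c=cv2.resize(im[140:240,150:280],None,fx=6,fy=6,interpolation=cv2.INTER_CUBIC);cv2.imwrite('pics/s19a.png',c[:,:,::-1])
"
```

```text
pos [0.5266 0.2923 0.1168] aY -83.64 tilt 0.1 F [ 0.8 -0.  -0.7] w 0.0102 t 33.48 n 1
-0.1 -0.0 0.1 -0.0007 0.0007 0.0268 0 ;
```

View pics/s19a.png

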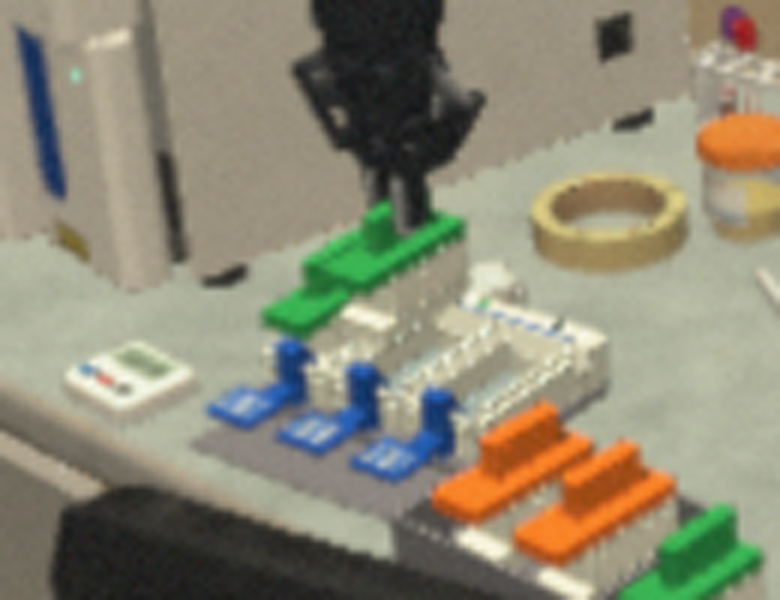

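Aligned over the middle bay, lip to the front. Lower in steps.

>>> drive_tool(
  motion="0 0 0 0 0 0.012 0; 0 0 0 0 0 0 0; 0 0 0 0 0 0.006 0; 0 0 0 0 0 0.004 0; 0 0 0 0 0 0 0",
)

```text
clock: 34.15
position: [0.5277, 0.2924, 0.0938]
ee_rot: [-0.001, 0.998, 0.056, 0.001]
contact_force: [1.6, -0.3, -0.5]
width: 0.0101
```

```bash
python3 -c "
from fits import *
plan(.526,.2915,.08,-83.7,0,vmax=.05,rmax=9.5)
"
```

```text
pos [0.5277 0.2924 0.0938] aY -83.62 tilt 0.19 F [ 1.6 -0.3 -0.5] w 0.0101 t 34.15 n 1
-0.1 -0.2 0.1 -0.0018 0.0007 0.0138 0 ;
```

>>> drive_tool(
  motion="0 -0.2 0 -0.001 0.001 0.006 0; 0 0 0 0 0 0.005 0; 0 0 0 0 0 0 0; 0 0 0 0 0 0.005 0; 0 0 0 0 0 0 0",
)

```text
clock: 34.78
position: [0.5309, 0.2915, 0.0918]
ee_rot: [-0.002, 0.998, 0.056, 0.006]
contact_force: [-0.9, -0.6, -1.1]
width: 0.0101
```

```bash
python3 -c "
from fits import *
plan(.526,.2915,.08,-83.7,0,vmax=.05,rmax=9.5)
"
```

```text
pos [0.5309 0.2915 0.0918] aY -83.57 tilt 0.76 F [-0.9 -0.6 -1.1] w 0.0101 t 34.77 n 1
-0.2 -0.7 0.1 -0.0050 -0.0005 0.0118 0 ;
```

>>> drive_tool(
  motion="0 -0.7 0 -0.004 0 -0.006 0; 0 0 0 0 0 0 0; 0 0 0 0 0 0 0",
)

```text
clock: 35.15
position: [0.5267, 0.2909, 0.0965]
ee_rot: [-0.002, 0.998, 0.056, -0.001]
contact_force: [1.0, 0.3, -0.4]
width: 0.0096
```

```bash
python3 -c "
from fits import *
plan(.526,.2915,.09,-83.7,0,vmax=.05,rmax=9.5)
im,d=snap('scene','scene20')
c=cv2.resize(im[140:240,150:280],None,fx=6,fy=6,interpolation=cv2.INTER_CUBIC);cv2.imwrite('pics/s20a.png',c[:,:,::-1])
im,d=snap('top','top7')
c=cv2.resize(im[170:270,140:280],None,fx=5,fy=5,interpolation=cv2.INTER_CUBIC);cv2.imwrite('pics/t7a.png',c[:,:,::-1])
"
```

```text
pos [0.5267 0.2909 0.0965] aY -83.57 tilt 0.19 F [ 1.   0.3 -0.4] w 0.0096 t 35.15 n 1
-0.2 0.1 0.1 -0.0006 -0.0006 0.0065 0 ;
```

View pics/s20a.png

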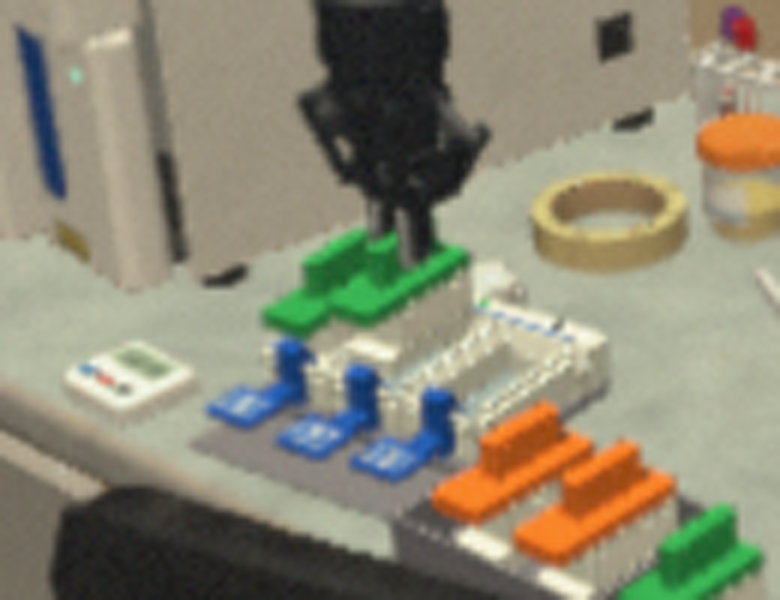

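View pics/t7a.png

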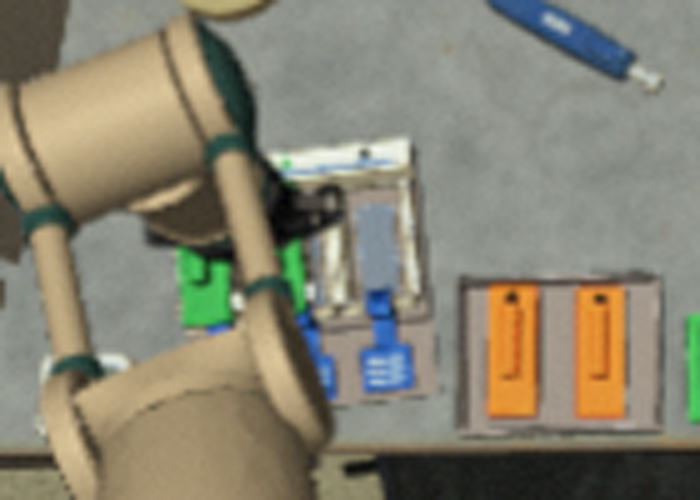

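>>> drive_tool(
  motion="0 0 0 0.002 0 0 0; 0 0 0 0 0 0.006 0; 0 0 0 0 0 0.005 0; 0 0 0 0 0 0 0",
)

```text
clock: 35.75
position: [0.5303, 0.2911, 0.0853]
ee_rot: [-0.001, 0.998, 0.056, 0.001]
contact_force: [2.3, -0.7, -0.8]
width: 0.0099
```

```bash
python3 -c "
from fits import *
plan(.528,.2915,.08,-83.7,0,vmax=.05,rmax=9.5)
"
```

```text
pos [0.5303 0.2911 0.0853] aY -83.56 tilt 0.19 F [ 2.3 -0.7 -0.8] w 0.0099 t 35.75 n 1
-0.2 -0.1 0.1 -0.0022 -0.0006 0.0053 0 ;
```

It slid in. Continue.

>>> drive_tool(
  motion="0 0 0 -0.001 0 0.006 0; 0 0 0 0 0 0.005 0; 0 0 0 0 0 0 0",
)

```text
clock: 36.12
position: [0.5288, 0.2913, 0.0821]
ee_rot: [-0.002, 0.998, 0.057, 0.002]
contact_force: [2.1, 0.2, -3.6]
width: 0.01
```

```bash
python3 -c "
from fits import *
plan(.528,.2915,.072,-83.7,0,vmax=.05,rmax=9.5)
"
```

```text
pos [0.5288 0.2913 0.0821] aY -83.51 tilt 0.33 F [ 2.1  0.2 -3.6] w 0.01 t 36.12 n 1
-0.2 -0.3 0.2 -0.0008 -0.0003 0.0101 0 ;
```

Same state as bay 1 before its push; use the same push.

>>> drive_tool(
  motion="-0.2 -0.3 0.2 0 0 0.009 0; 0 0 0 0 0 0.009 0; 0 0 0 0 0 0 0",
)

```text
clock: 36.5
position: [0.5267, 0.2913, 0.0719]
ee_rot: [-0.0, 0.998, 0.055, -0.001]
contact_force: [0.9, -0.8, 2.9]
width: 0.0101
```

```bash
python3 -c "
from fits import *
plan(.528,.2915,.072,-83.7,0,vmax=.05,rmax=9.5)
"
```

```text
pos [0.5267 0.2913 0.0719] aY -83.69 tilt 0.07 F [ 0.9 -0.8  2.9] w 0.0101 t 36.5 n 1
-0.0 0.1 0.0 0.0014 -0.0001 -0.0001 0 ;
```

>>> drive_tool(
  motion="0 0 0 0 0 0.007 0; 0 0 0 0 0 0.004 0",
)

```text
clock: 36.75
position: [0.53, 0.2919, 0.0681]
ee_rot: [-0.001, 0.998, 0.055, 0.004]
contact_force: [-7.1, -4.7, 32.6]
width: 0.01
```

>>> drive_tool(
  motion="0 0 0 0 0 0.002 0; 0 0 0 0 0 -0.002 0; 0 0 0 0 0 0 35; 0 0 0 0 0 0 35; 0 0 0 0 0 -0.01 35; 0 0 0 0 0 -0.03 35; 0 0 0 0 0 -0.04 35; 0 0 0 0 0 -0.03 35; 0 0 0 0 0 0 35",
)

```text
clock: 37.88
position: [0.5266, 0.2918, 0.1808]
ee_rot: [-0.001, 0.998, 0.055, -0.001]
contact_force: [0.4, 0.1, -0.8]
width: 0.0297
```

```bash
python3 -c "
from fits import *
im,d=snap('scene','scene21')
c=cv2.resize(im[140:240,150:280],None,fx=6,fy=6,interpolation=cv2.INTER_CUBIC);cv2.imwrite('pics/s21a.png',c[:,:,::-1])
plan(.42,.05,.25,-83.7,35,vmax=.05)
"
```

```text
pos [0.5257 0.2914 0.1792] aY -83.7 tilt 0.26 F [0.6 0.3 0. ] w 0.03 t 37.92 n 6
-0.0 0.0 -0.0 -0.0220 0.0380 -0.0117 35 ; -0.0 0.0 -0.0 -0.0220 0.0381 -0.0117 35 ; -0.0 0.0 -0.0 -0.0220 0.0381 -0.0117 35 ; -0.0 0.0 -0.0 -0.0219 0.0381 -0.0118 35 ; -0.0 0.0 -0.0 -0.0219 0.0381 -0.0118 35 ; -0.0 0.0 -0.0 -0.0219 0.0381 -0.0118 35 ;
```

View pics/s21a.png

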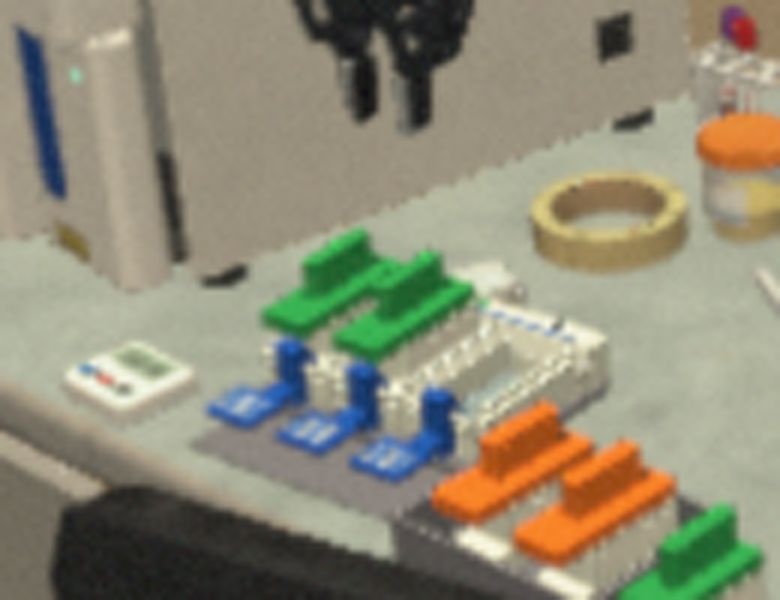

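Both look seated. Back the arm off for a clear top view and check heights.

>>> drive_tool(
  motion="0 0 0 -0.022 0.038 -0.012 35; 0 0 0 -0.022 0.038 -0.012 35; 0 0 0 -0.022 0.038 -0.012 35; 0 0 0 -0.022 0.038 -0.012 35; 0 0 0 -0.022 0.038 -0.012 35; 0 0 0 -0.022 0.038 -0.012 35; 0 0 0 0 0.05 0 35; 0 0 0 0 0.05 0 35; 0 0 0 0 0.03 0 35; 0 0 0 0 0 0 35; 0 0 0 0 0 0 35",
)

```text
clock: 39.3
position: [0.4224, -0.0879, 0.2376]
ee_rot: [-0.002, 0.998, 0.056, -0.018]
contact_force: [-0.5, 0.1, 0.9]
width: 0.03
```

```bash
python3 -c "
from fits import *
im,d=snap('top','top8')
c=cv2.resize(im[170:270,140:320],None,fx=4.4,fy=4.4,interpolation=cv2.INTER_CUBIC);cv2.imwrite('pics/t8a.png',c[:,:,::-1])
W=world('top',d)
for col in('green','orange'):
  for b in blobs(im,col,60):
    P=W[b]
    if abs(P[:,1].mean())<.6 and P[:,0].mean()>.3: print(col,P.mean(0).round(4),np.percentile(P[:,2],[20,40,90]).round(4))
for zz in (.010,.016,.022): print(zz,[ (a:=fit('top',im,'green',one(80,zz),np.array(q)))[0].round(4).tolist()+[round(a[1],3)] for q in ([.5214,.348,.1105],[.5276,.292,.1105])])
for q in ([.45,.131,0],[.45,.0705,0]): a=fit('top',im,'orange',one(80,.004),np.array(q));print(a)
z0=np.load('pics/top0.npz');W0=world('top',z0['d'])
for y,x in ((241,185),(242,201),(240,217)):
    print('paddle',np.median(W0[y-2:y+5,x-3:x+4,2]).round(4),np.median(W[y-2:y+5,x-3:x+4,2]).round(4))
# scene pixel tops: bays
a=np.load('pics/scene0.npz')['im'];b=np.load('pics/scene21.npz')['im']
va=softmask(a,'orange');vb=softmask(b,'green')
print([int(np.argmax(va[170:215,x]>.5)+170) for x in range(206,232,2)]);print([int(np.argmax(vb[170:215,x]>.35)+170) for x in range(192,232,2)])
"
```

```text
green [0.5192 0.2886 0.0796] [0.0653 0.0681 0.0915]
green [0.5135 0.3451 0.0738] [0.0656 0.0683 0.0916]
green [ 0.4853 -0.3832  0.06  ] [0.0476 0.0499 0.0734]
orange [0.4495 0.1315 0.0609] [0.0515 0.0535 0.0789]
orange [0.4475 0.0708 0.0635] [0.0521 0.0546 0.0784]
0.01 [[0.5233, 0.3516, 0.1168, np.float64(0.297)], [0.5293, 0.2951, 0.1148, np.float64(0.227)]]
0.016 [[0.5225, 0.35, 0.1094, np.float64(0.303)], [0.529, 0.2939, 0.1143, np.float64(0.234)]]
0.022 [[0.5218, 0.3486, 0.1122, np.float64(0.253)], [0.5274, 0.2925, 0.112, np.float64(0.242)]]
(array([0.45936528, 0.13269152, 0.00633399]), np.float64(0.14955155040629076))
(array([ 0.45527016,  0.07271934, -0.00137491]), np.float64(0.10971534230378799))
paddle 0.027 0.0279
paddle 0.0292 0.0296
paddle 0.0294 0.0303
[195, 194, 193, 188, 187, 186, 184, 183, 183, 187, 187, 188, 188]
[170, 191, 190, 189, 188, 182, 181, 180, 179, 178, 182, 183, 184, 184, 182, 182, 186, 187, 188, 170]
```

View pics/t8a.png

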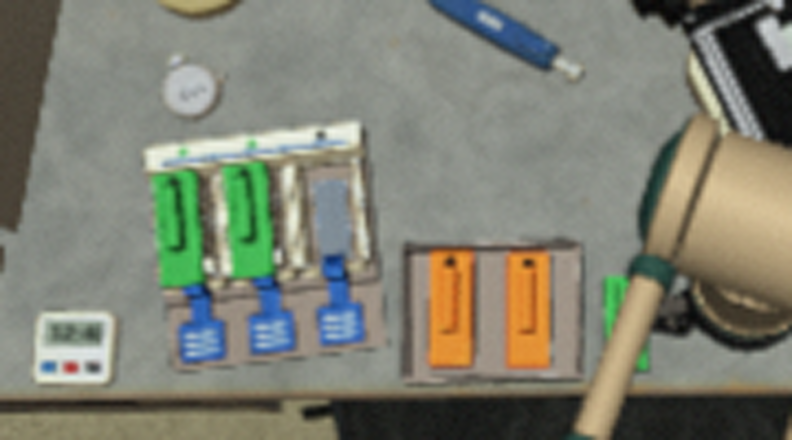

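```bash
python3 -c "
from fits import *
for f,col in(('top0','orange'),('top2','orange'),('top8','green')):
  z=np.load('pics/'+f+'.npz');W=world('top',z['d'])
  for b in blobs(z['im'],col,60):
    b=cv2.erode(b.astype(np.uint8),np.ones((3,3)))>0
    P=W[b]
    if .2<np.median(P[:,1])<.4: print(f,np.median(P,0).round(3),len(P),'slab',np.median(P[(P[:,2]<.078),2]).round(4),'fin',np.median(P[(P[:,2]>.083)&(P[:,2]<.11),2]).round(4))
"
```

```text
top0 [0.523 0.23  0.069] 187 slab 0.0672 fin 0.0911
top0 [0.519 0.285 0.07 ] 191 slab 0.0678 fin 0.0914
top2 [0.535 0.228 0.075] 129 slab 0.0726 fin 0.0964
top8 [0.519 0.288 0.071] 168 slab 0.068 fin 0.091
top8 [0.513 0.345 0.069] 165 slab 0.068 fin 0.0916
```

```bash
python3 -c "
from h import *
im,d=snap('scene','scene22')
c=cv2.resize(im[130:310,140:480],None,fx=2.3,fy=2.3,interpolation=cv2.INTER_CUBIC);cv2.imwrite('pics/s22a.png',c[:,:,::-1])
s=get_state();print(s['qd'].round(3),s['contact_force'],s['position'])
"
```

```text
[ 0.011 -0.008 -0.008  0.001 -0.    -0.003] [-0.24903061  0.07350581  0.26620835] [ 0.42265511 -0.08766357  0.23798473]
```

View pics/s22a.png

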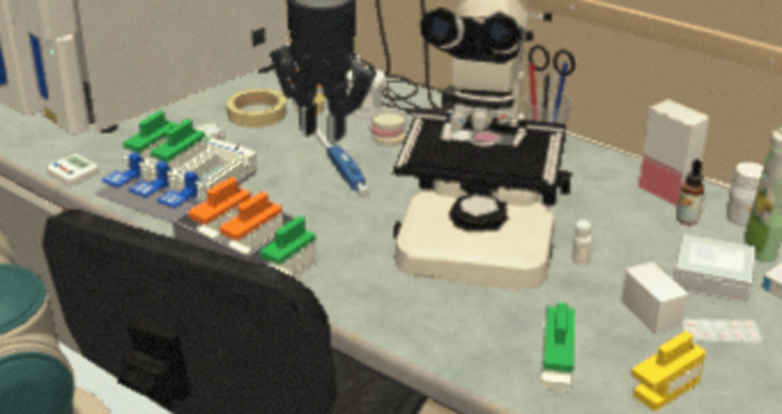

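The final view shows two greens in the left and middle bays, two oranges upright in the tray, and the short and long greens and the bystanders where they were. The arm is free.

```bash
python3 -c "
from rig import sign_off
print(sign_off())"
```

```text
the job is handed in; nothing more can be done
None
```

The job is handed in; sign-off reports no verdict. Only the middle and right bays held spent cassettes. I released both by their paddles and stood them side by side in the tray. The two 80 mm fresh cassettes are in the left and middle bays, lip to the front and pressed home.

**Last checks**
- **Height:** the slab and fin tops of both fresh cassettes read 68.0 mm and 91.0–91.6 mm. The latched spent ones first read 67–68 and 91, and a popped-up one 72.6 and 96.4. The fresh ones stayed down when let go.
- **Latches:** all three paddles are back at rest height in the depth image. I could not read the latch angle directly.
- **Spent cassettes:** both stand upright on the tray floor.
- **Wrong-size cassettes and bystanders:** none looked moved in the last pictures. The arm was clear of everything at hand-in.

**What was off or disagreed**
- **Press force:** the wrist force reached about 81 N when I pressed the left cassette home, under the 120 N limit but far more than needed. The middle one read 33 N.
- **Position:** the last camera fit puts the cassettes about 4–5 mm from where I first estimated the bay centres, against the 6 mm limit. Those late fits were poor. The gripper readings say about 2–3 mm, and the bay's play allows at most about 4.6 mm.

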